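# Lay up two breakfast trays beside the kitchen sink

### The arm

A 6-joint arm with a two-finger parallel gripper is mounted at the origin on the work surface. World frame = base frame: x ahead of the robot, y to its left, z up, the work surface at z = 0. Lengths are in m, angles in rad, forces in N, time in s.
With the tool pointing down it reaches from about 0.425 to 0.95 m from the base axis. Payload 3.5 kg.
Tool frame: the origin (TCP) lies on the centre line of the jaws, within the pads' length; the fingertips stand 25 mm ahead of it and the grasp point (between the pads) lies 6 mm ahead of it (ctrl.finger_overhang is the distance from the TCP to the fingertips, in m); z points along the fingers, y is the line along which they close (so a half turn about z gives the same grasp; the last joint's range is limited). The gripper opens to 85 mm and grips with 20 to 120 N. Pads are 22 mm wide; open, the fingers measure 114 mm over their backs; the gripper's body (76 mm by 85 mm) begins 54 mm behind the grasp point. The pads swing forward as they close: fully open they stand 13 mm farther back than shut.
Start: joints at [0.96, 0.286, 1.577, -0, 1.279, -0.15], TCP at [0.3, 0.605, 0.256] pointing down, gripper open.
Joint ranges: [-2.77, 2.77], [-0.9, 2.22], [0.21, 2.48], [-1.53, 4.67], [0.24, 2.81], [-2.84, 2.84]. Speed limits (rad/s): [2.79, 2.79, 3.14, 3.14, 3.14, 3.14].

### API

Orientations are given as a unit quaternion [x, y, z, w].
In Python, from plant import get_state, imaging, job, ctrl gives the robot as it stands.
- The arm moves only by the tool jog_arm, never from a script. Its argument "increments" is a list of rows, each an object of numbers: "dx", "dy", "dz": the shift along the world's x, y, z each as a share of 12 cm, from -1 to 1; "ax", "ay", "az": the turn, a rotation vector about the world's x, y, z each as a share of pi/2 rad, from -1 to 1; "gripper": the gripper command: -1 is shut, 1 is fully open, values between are in proportion. A call has 1 to 10 rows; each row is the pose to reach, as a shift and turn from the pose commanded when the call began; what a row does not reach only later rows make up. A row lasts 1/10 s, in which the tool goes at most 50 mm and 8.59 degrees, less where a joint would pass 70% of its speed; a pose out of reach is approached as far as the arm can. A call with a number of a shift or a turn outside -1 to 1 is refused whole. A call with a gripper value outside its range is refused whole. The fingers move at their own pace and stop on an object; "force" is the grip in N (left out, the last holds). Time passes only in rows, so rows that repeat a pose let the fingers close. It gives the time, the measured TCP pose, the force, the opening and the grip force at its end, in the units of the state.
- get_state(): the state, without advancing time (a new reading comes with each control period).
- imaging.read_camera(name): name is "side" or "top" or "wrist"; returns a dict with "frame" (400x640x3 uint8, blue, green, red), "depth" (400x640 float32, m along the optical axis (not along the pixel's ray), 0 where there is no reading), "camera_matrix" (3x3 intrinsics, pixels), "dist" ([k1, k2, p1, p2, k3] as OpenCV has them; the pictures are not rectified), "extrinsics" (4x4, takes a point from camera to world coordinates); the wrist camera has in their place "mount" (4x4, takes a point from camera to tool coordinates, whose origin is the TCP and whose axes are the flange's). Camera axes: x right, y up, looking along -z (the intrinsics and any distortion apply to the point x, -y, -z); pixel columns grow to the right and rows downward; lengths in m; the calibration is good to about 2 mm. A picture is of the moment at which its call begins: read the wrist's pose just before it.
- job.sign_off(): hands the job in; it is judged then, once.
The state is a dict: "time": time; "qpos": joint angles; "dq": joint speeds; "joint_efforts": joint torques, N m; "eef_pos": TCP position; "tcp_rot": TCP orientation; "contact_force": force on the tool from outside, world axes, zero at the start; "wrist_torque": the same for the moment, N m; "opening": opening from 0.0 (shut) to 1.0 (fully open); "finger_force": force on a finger pad.
Only numpy, scipy, OpenCV 4.12 (cv2) and the standard library are available. Lean on these libraries where they do the work, as an engineer would, in place of code of your own. Each camera call takes 0.05 s, during which the arm holds its last target. There are 200 camera calls.

### The job

Make up the two breakfast trays from the washed things on the steel worktop: on the blue tray, stand the turquoise mug in the middle of the round cork spot, covered with its metal lid, and the amber jar in the middle of the white square; on the red tray, stand the green glass in the middle of the round cork spot and the salt shaker in the middle of the white square. Everything stands upright and is let go of; leave the pink cup, the soap bottle and the clay pot where they stand.

Things in the scene. Friction and masses are not known exactly. Their poses are not given: they have to be found in the camera images.
- blue_tray: Blue tray, fixed, 130 (x) x 220 (y) mm, outer rim 4 mm thick and 9 mm high. Origin: centre of its underside, z up; its inner floor is 4 mm above the origin. Flush with the floor are a round cork spot, 92 mm across, centred 55 mm from the origin along the tray's +y, and a white square, 90 mm wide, centred 55 mm along its -y.
- red_tray: Red tray, fixed, same size and build as the blue one (origin: centre of its underside, inner floor 4 mm above it), but the other way round: round cork spot centred 55 mm along the tray's -y, white square centred 55 mm along its +y.
- mug: Turquoise mug, straight round wall 64 mm outside, 58 mm inside, 85 mm high, 0.1 to 0.2 kg, with a handle on its own +y side that reaches 54 mm from the axis, between 18 and 70 mm height. It starts empty and upright. Grip it across the body with the fingers clear of the handle (closing along its x). Origin: centre of the underside, z up.
- lid: Metal lid of the turquoise mug, standing on its plug. Origin: centre of the plug's underside, z up. Plug 46 mm across (40 at its foot), 6 mm deep, loose in the mug; flange 78 mm across, from 6 to 10 mm above the origin; black knob on the axis, 20 mm across (16 at its foot), from 10 to 42 mm. Home on the mug, its origin is 79 mm above the mug's.
- tumbler: Green drinking glass, straight, 60 mm across, 95 mm high, wall 3 mm, open at the top, upright, no handle. Origin: centre of the underside, z up.
- jar: Closed amber jar with a yellow cap, 60 mm across, 80 mm high, upright. Origin: centre of the underside, z up.
- shaker: White salt shaker with a dark steel top, 42 mm across, 85 mm high, straight-sided up to 78 mm, upright. Origin: centre of the underside, z up.
- pink_cup: Pink cup without handle, 62 mm across, 80 mm high, to be left where it stands among the washed things. Origin: centre of the underside, z up.
- soap: White soap bottle with a black cap, 64 mm across, 150 mm high, to be left where it stands. Origin: centre of the underside, z up.
- clay_pot: Terracotta pot, 112 mm across at the rim, 100 mm high, to be left where it stands. Origin: centre of the underside, z up.
Mind the look-alikes: they are no part of the job. Leave any purple look-alike of the shaker alone.

How it is judged:
At the end, for the whole second after the job is handed in: Mug and jar upright on the blue tray, glass and shaker on the red: each within 14 mm (along each tray axis) of the middle of its spot. Lid level and fully down on the mug, within 10 mm of its axis. All released and at rest; pink cup, soap, clay pot not tipped nor moved over 20 mm (x of mug in the frame of blue_tray between -0.014 and 0.014 m and y of mug in the frame of blue_tray between 0.041 and 0.069 m and z of mug in the frame of blue_tray between 0 and 0.009 m and angle between each of mug, jar, tumbler, shaker, lid's own z axis and vertical below 0.08 rad and linear speed of each of mug, jar, tumbler, shaker, lid below 0.02 m/s and angular speed of each of mug, jar, tumbler, shaker, lid below 0.2 rad/s and x of jar in the frame of blue_tray between -0.014 and 0.014 m and y of jar in the frame of blue_tray between -0.069 and -0.041 m and z of jar in the frame of blue_tray between 0 and 0.009 m and x of tumbler in the frame of red_tray between -0.014 and 0.014 m and y of tumbler in the frame of red_tray between -0.069 and -0.041 m and z of tumbler in the frame of red_tray between 0 and 0.009 m and x of shaker in the frame of red_tray between -0.014 and 0.014 m and y of shaker in the frame of red_tray between 0.041 and 0.069 m and z of shaker in the frame of red_tray between 0 and 0.009 m and horizontal distance between lid and mug below 0.01 m and z of lid in the frame of mug between 0.075 and 0.083 m); the robot touches nothing.
It fails at once if the pink cup is pushed away or tipped (distance of pink_cup from where it was at the start of the episode above 0.02 m or angle between pink_cup's own z axis and vertical above 0.2 rad).
It fails at once if the soap bottle is pushed away or tipped (distance of soap from where it was at the start of the episode above 0.02 m or angle between soap's own z axis and vertical above 0.2 rad).
It fails at once if the clay pot is pushed away or tipped (distance of clay_pot from where it was at the start of the episode above 0.02 m or angle between clay_pot's own z axis and vertical above 0.2 rad).
It also fails if it takes over 128 s, if anything falls off the work surface, if the arm or the gripper's body presses on something with over 40 N, if the wrist force passes 120 N, or if a joint passes its speed limit or range.

## Working session

There is one attempt and no reset: what is moved stays moved. The work goes in short steps, Python scripts to look and compute and a tool call to move; the robot and the scene stay as the last step left them, time stands still between calls to the robot, and variables do not carry over. Pictures are saved under pics/ and viewed, at most 14 in all, crops included, and the job is handed in when it is done.

Besides the shell and the picture viewer there is one more tool, called after ">>>" by a JSON object that holds its "api" and its "payload", one argument or row to a line. jog_arm: Moves the arm, as the interface text tells. Shift numbers are shares of 12 cm and turn numbers shares of pi/2 rad, none past 1 either way. Its arguments: {"type":"object","properties":{"increments":{"type":"array"},"force":{"type":"number"}},"required":["increments"]}

```bash
mkdir -p pics; ls
cat > h.py <<'E'
import numpy as np, cv2
from plant import get_state, imaging, job, ctrl
from scipy.spatial.transform import Rotation as R
def cam(n):
    s=get_state(); c=imaging.read_camera(n)
    if n=="wrist":
        T=np.eye(4);T[:3,:3]=R.from_quat(s["tcp_rot"]).as_matrix();T[:3,3]=s["eef_pos"];c["T"]=T@np.array(c["mount"])
    else: c["T"]=np.array(c["extrinsics"])
    return c
def rays(c,px):
    px=np.asarray(px,float).reshape(-1,1,2)
    u=cv2.undistortPoints(px,np.array(c["camera_matrix"]),np.array(c["dist"]))[:,0]
    d=np.c_[u[:,0],-u[:,1],-np.ones(len(u))]
    return c["T"][:3,3],d@c["T"][:3,:3].T
def onplane(c,px,z):
    o,d=rays(c,px); return o+d*((z-o[2])/d[:,2])[:,None]
def cloud(c):
    h,w=c["depth"].shape; v,u=np.mgrid[:h,:w]
    o,d=rays(c,np.c_[u.ravel(),v.ravel()])
    return (o+d*c["depth"].ravel()[:,None]).reshape(h,w,3)
E
python3 - <<'E'
from h import *
print(get_state())
for n in("top","side"):
    c=cam(n); cv2.imwrite(f"pics/{n}0.png",c["frame"]); print(n,c["T"].round(3).tolist(),c["camera_matrix"],(c["depth"]>0).mean())
E
```

```text
pics
{'time': 0.0, 'qpos': array([ 9.59985235e-01,  2.87189930e-01,  1.57816751e+00, -5.24171816e-06,
        1.27858982e+00, -1.50000176e-01]), 'dq': array([-1.39792973e-03,  2.78008216e-05, -1.77543546e-03, -7.89772172e-04,
       -2.45598000e-03, -6.94390381e-04]), 'joint_efforts': array([ 4.08793289e-05, -4.05987310e+01, -2.92623836e+01, -1.40249076e-04,
        5.89400719e-03, -5.65106618e-06]), 'eef_pos': array([0.29978626, 0.60411392, 0.25493606]), 'tcp_rot': array([ 2.28371389e-01,  9.73573378e-01, -1.09407680e-03, -4.34800840e-04]), 'contact_force': array([ 0.05080784,  0.64553859, -0.00677957]), 'wrist_torque': array([-0.02248844,  0.02219945,  0.0081147 ]), 'finger_force': 0.0, 'opening': 0.9984872278701012}
top [[-0.027, 0.997, -0.072, 0.393], [-1.0, -0.026, 0.011, 0.014], [0.009, 0.073, 0.997, 1.023], [0.0, 0.0, 0.0, 1.0]] [[376.5773613    0.         322.14162979]
 [  0.         376.5773613  199.01585532]
 [  0.           0.           1.        ]] 0.995984375
side [[0.743, 0.321, -0.587, -0.306], [-0.669, 0.387, -0.635, -0.836], [0.024, 0.864, 0.502, 0.73], [0.0, 0.0, 0.0, 1.0]] [[468.71812215   0.         316.26488325]
 [  0.         468.71812215 200.06195873]
 [  0.           0.           1.        ]] 0.95909765625
```

View pics/top0.png

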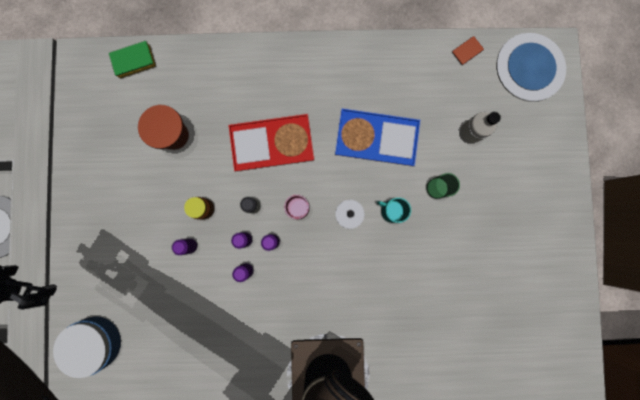

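View pics/side0.png

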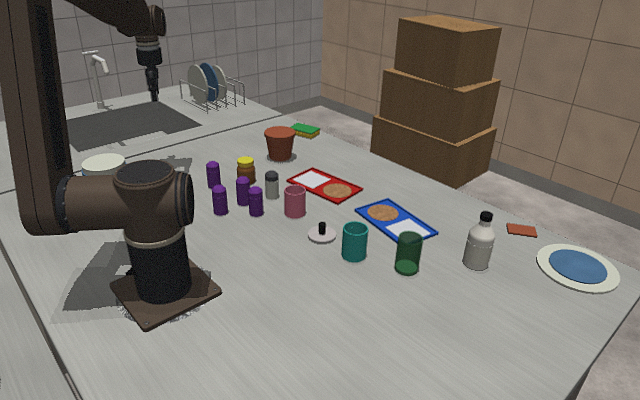

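The top view shows the red tray at (271,142) with its cork to the right, and the blue tray at (377,137) with its cork to the left. The shaker is at (249,205), jar (197,207), pink cup (297,208), lid (350,214), mug (397,210) with its handle to the left, and glass (440,186). Soap is at (484,124) and the pot at (163,127). The purple look-alikes are at (241,241), (270,242), (242,272) and (183,246).

Run:
```python
from h import *
c=cam("top"); P=cloud(c); f=c["frame"]; hsv=cv2.cvtColor(f,cv2.COLOR_BGR2HSV)
def box(m,x,y,r):
    k=np.zeros(m.shape,bool);k[y-r:y+r,x-r:x+r]=1;return m&k
H,S,V=[hsv[...,i].astype(int) for i in range(3)]
# trays: whole outer hull on rim plane 9mm
for n,m,(x,y) in(("red",((H<6)|(H>172))&(S>150)&(V>90),(271,142)),("blue",(abs(H-113)<12)&(S>140),(377,137))):
    m=box(m,x,y,50).astype(np.uint8); pts=np.argwhere(m)[:,::-1]
    w=onplane(c,pts,0.009)[:,:2]*1000
    r=cv2.minAreaRect(w.astype(np.float32)); print(n,np.round(r[0],1),np.round(r[1],1),round(r[2],2))
    a=np.argwhere(box((H>5)&(H<20)&(S>80)&(S<190),x,y,38))[:,::-1]
    wt=np.argwhere(box((S<40)&(V>170),x,y,38))[:,::-1]
    for q,p in(("cork",a),("white",wt)):
        (cx,cy),_,_=cv2.minAreaRect(p.astype(np.float32)); print(q,len(p),(onplane(c,[[cx,cy]],.004)[0]*1000).round(1))
# objects via depth: points above table near each pixel
for n,x,y,h in(("mug",396,210,85),("lid",350,214,10),("glass",440,187,95),("jar",195,207,80),("shaker",249,205,85),("pink",297,207,80),("soap",484,124,150),("pot",163,127,100),("pu1",241,241,85),("pu2",270,242,85),("pu3",242,272,85),("pu4",183,246,85)):
    m=box(abs(P[...,2]*1000-h)<(4 if n=="lid" else 10 if n!="soap" else 12),x,y,24)
    k,l,st,_=cv2.connectedComponentsWithStats(m.astype(np.uint8)); 
    if k<2: print(n,"none");continue
    i=1+st[1:,4].argmax(); q=P[l==i]*1000
    ct=np.argwhere(l==i)[:,::-1]; w=onplane(c,ct,h/1000)[:,:2]*1000
    (cc,r)=cv2.minEnclosingCircle(w.astype(np.float32))
    print(n,len(q),np.round(cc,1),round(r,1),"z",np.median(q[:,2]).round(1))
```

```text
red [626.1 139.2] [127.7 216.6] 6.54
cork 874 [634.5  85.6   4. ]
white 989 [620.5 194.2   4. ]
blue [ 633.7 -152.5] [216.6 127.9] 80.4
cork 769 [644.  -98.9   4. ]
white 973 [ 625.4 -207.4    4. ]
mug 123 [ 428.4 -185.4] 32.4 z 83.8
lid 582 [423.9 -70.2] 38.8 z 9.7
glass 140 [ 487.4 -307.9] 31.3 z 93.7
jar 344 [451.2 324.6] 27.3 z 79.7
shaker 207 [452.  189.5] 20.2 z 83.1
pink 101 [443.9  69.1] 31.0 z 79.3
soap 135 [ 640.6 -409.4] 16.8 z 149.5
pot 1559 [652.6 404.6] 57.9 z 99.5
pu1 213 [365.7 212.8] 20.5 z 83.4
pu2 206 [358.6 139.3] 20.3 z 83.5
pu3 217 [282.8 211. ] 20.4 z 83.2
pu4 214 [352.3 361.8] 20.6 z 83.3
```

>>> {"api": "jog_arm", "payload": {
  "increments": [
    {"dx": 0.317, "dy": -0.865},
    {"dx": 0.317, "dy": -0.865},
    {"dx": 0.317, "dy": -0.865}
  ],
  "force": 30
}}

```text
$.increments[0]: bad value
```

>>> {"api": "jog_arm", "payload": {
  "increments": [
    {"dx": 0.317, "dy": -0.865},
    {"dx": 0.317, "dy": -0.865},
    {"dx": 0.317, "dy": -0.865}
  ]
}}

```text
$.increments[0]: bad value
```

>>> {"api": "jog_arm", "payload": {
  "increments": [
    {"dx": 0.317, "dy": -0.865},
    {"dx": 0.317, "dy": -0.865},
    {"dx": 0.317, "dy": -0.865}
  ]
}}

```text
$.increments[0]: bad value
```

>>> {"api": "jog_arm", "payload": {
  "increments": [
    {"dx": 0.317, "dy": -0.865},
    {"dx": 0.317, "dy": -0.865},
    {"dx": 0.317, "dy": -0.865},
    {"dx": 0.317, "dy": -0.865},
    {"dx": 0.317, "dy": -0.865},
    {"dx": 0.317, "dy": -0.865}
  ]
}}

```text
$.increments[0]: bad value
```

>>> {"api": "jog_arm", "payload": {
  "increments": [
    {"dx": 0.317, "dy": -0.865, "dz": 0, "ax": 0, "ay": 0, "az": 0, "gripper": 1},
    {"dx": 0.317, "dy": -0.865, "dz": 0, "ax": 0, "ay": 0, "az": 0, "gripper": 1},
    {"dx": 0.317, "dy": -0.865, "dz": 0, "ax": 0, "ay": 0, "az": 0, "gripper": 1}
  ],
  "force": 30
}}

```text
time: 0.45
eef_pos: [0.339, 0.4973, 0.2553]
tcp_rot: [0.23, 0.973, -0.002, -0.0]
contact_force: [-0.2, 0.1, -0.8]
opening: 0.998
finger_force: 0.0
```

>>> {"api": "jog_arm", "payload": {
  "increments": [
    {"dx": 0.317, "dy": -0.865, "dz": 0, "ax": 0, "ay": 0, "az": 0, "gripper": 1},
    {"dx": 0.317, "dy": -0.865, "dz": 0, "ax": 0, "ay": 0, "az": 0, "gripper": 1},
    {"dx": 0.317, "dy": -0.865, "dz": 0, "ax": 0, "ay": 0, "az": 0, "gripper": 1}
  ]
}}

```text
time: 0.75
eef_pos: [0.3771, 0.3939, 0.256]
tcp_rot: [0.23, 0.973, -0.001, 0.0]
contact_force: [-0.5, 0.4, 0.1]
opening: 1.003
finger_force: 0.0
```

>>> {"api": "jog_arm", "payload": {
  "increments": [
    {"dx": 0.317, "dy": -0.865, "dz": 0, "ax": 0, "ay": 0, "az": 0, "gripper": 1},
    {"dx": 0.317, "dy": -0.865, "dz": 0, "ax": 0, "ay": 0, "az": 0, "gripper": 1},
    {"dx": 0.317, "dy": -0.865, "dz": 0, "ax": 0, "ay": 0, "az": 0, "gripper": 1}
  ]
}}

```text
time: 1.05
eef_pos: [0.4153, 0.2905, 0.2563]
tcp_rot: [0.23, 0.973, -0.0, 0.0]
contact_force: [-1.3, 1.5, 0.8]
opening: 0.994
finger_force: 0.0
```

>>> {"api": "jog_arm", "payload": {
  "increments": [
    {"dx": 0.317, "dy": -0.865, "dz": 0, "ax": 0, "ay": 0, "az": 0, "gripper": 1},
    {"dx": 0.317, "dy": -0.865, "dz": 0, "ax": 0, "ay": 0, "az": 0, "gripper": 1},
    {"dx": 0.317, "dy": -0.865, "dz": 0, "ax": 0, "ay": 0, "az": 0, "gripper": 1},
    {"dx": 0.317, "dy": -0.865, "dz": 0, "ax": 0, "ay": 0, "az": 0, "gripper": 1},
    {"dx": 0.317, "dy": -0.865, "dz": 0, "ax": 0, "ay": 0, "az": 0, "gripper": 1},
    {"dx": 0.317, "dy": -0.865, "dz": 0, "ax": 0, "ay": 0, "az": 0, "gripper": 1}
  ]
}}

```text
time: 1.65
eef_pos: [0.4518, 0.1909, 0.2562]
tcp_rot: [0.227, 0.974, 0.0, -0.0]
contact_force: [-0.3, -0.1, -0.4]
opening: 1.001
finger_force: 0.0
```

Run:
```python
from h import *
s=get_state(); print(s["time"],s["eef_pos"])
c=cam("wrist"); cv2.imwrite("pics/w1.png",c["frame"])
t=cam("top"); P=cloud(t)
cv2.imwrite("pics/mug.png",cv2.resize(t["frame"][185:235,330:470],None,fx=5,fy=5,interpolation=cv2.INTER_CUBIC))
hsv=cv2.cvtColor(t["frame"],cv2.COLOR_BGR2HSV)
m=(abs(hsv[...,0].astype(int)-90)<10)&(hsv[...,1]>90); k=np.zeros_like(m);k[185:235,366:420]=1
p=np.argwhere(m&k)[:,::-1]; q=P[p[:,1],p[:,0]]*1000
w=(q[:,2]>20)&(q[:,2]<78); q=q[w]; d=q[:,:2]-[428.4,-185.4]; r=np.hypot(*d.T); h=r>37
print(h.sum(),d[h].mean(0),r[h].max(), np.degrees(np.arctan2(d[h][:,1],d[h][:,0])).round())
```

```text
1.65 [0.45180507 0.19087009 0.25623906]
21 [19.85020703 38.66820067] 50.79211178922763 [62. 62. 61. 60. 59. 56. 65. 65. 64. 64. 61. 60. 58. 65. 67. 66. 65. 64.
 65. 63. 67.]
```

View pics/w1.png

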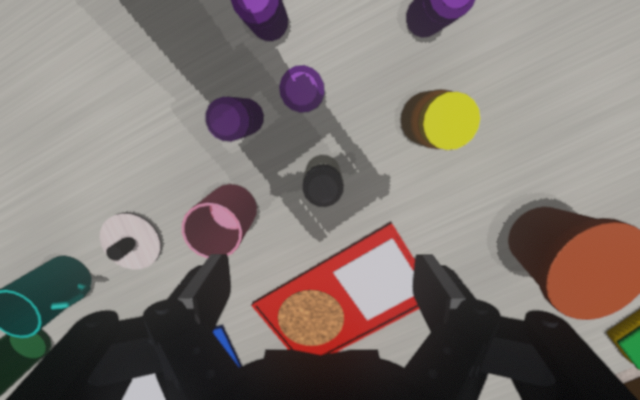

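View pics/mug.png

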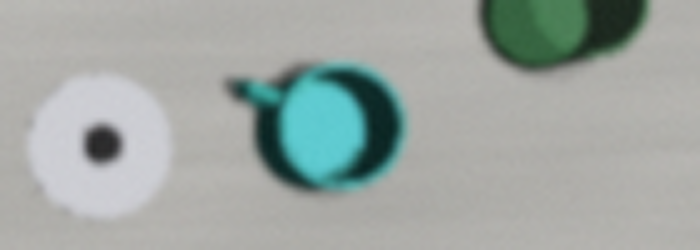

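The wrist view has the shaker top at (323,183) in the clear and centred between the jaws. The crop shows the mug handle pointing left and up, about 62° from +x.

>>> {"api": "jog_arm", "payload": {
  "increments": [
    {"dx": 0, "dy": 0, "dz": -0.825, "ax": 0, "ay": 0, "az": 0, "gripper": 1},
    {"dx": 0, "dy": 0, "dz": -0.825, "ax": 0, "ay": 0, "az": 0, "gripper": 1},
    {"dx": 0, "dy": 0, "dz": -0.825, "ax": 0, "ay": 0, "az": 0, "gripper": 1}
  ]
}}

```text
time: 2.05
eef_pos: [0.4467, 0.1892, 0.1502]
tcp_rot: [0.228, 0.974, -0.003, -0.007]
contact_force: [-1.5, 0.4, -0.8]
opening: 0.997
finger_force: 0.0
```

>>> {"api": "jog_arm", "payload": {
  "increments": [
    {"dx": 0, "dy": 0, "dz": -0.4, "ax": 0, "ay": 0, "az": 0, "gripper": 1},
    {"dx": 0, "dy": 0, "dz": -0.825, "ax": 0, "ay": 0, "az": 0, "gripper": 1},
    {"dx": 0, "dy": 0, "dz": -0.825, "ax": 0, "ay": 0, "az": 0, "gripper": 1},
    {"dx": 0, "dy": 0, "dz": -0.825, "ax": 0, "ay": 0, "az": 0, "gripper": -1},
    {"dx": 0, "dy": 0, "dz": -0.825, "ax": 0, "ay": 0, "az": 0, "gripper": -1},
    {"dx": 0, "dy": 0, "dz": -0.825, "ax": 0, "ay": 0, "az": 0, "gripper": -1},
    {"dx": 0, "dy": 0, "dz": -0.825, "ax": 0, "ay": 0, "az": 0, "gripper": -1},
    {"dx": 0, "dy": 0, "dz": -0.825, "ax": 0, "ay": 0, "az": 0, "gripper": -1},
    {"dx": 0, "dy": 0, "dz": -0.825, "ax": 0, "ay": 0, "az": 0, "gripper": -1},
    {"dx": 0, "dy": 0, "dz": -0.825, "ax": 0, "ay": 0, "az": 0, "gripper": -1}
  ],
  "force": 40
}}

```text
time: 3.05
eef_pos: [0.455, 0.1901, 0.0622]
tcp_rot: [0.228, 0.974, 0.001, 0.003]
contact_force: [-0.5, 1.0, 7.1]
opening: 0.477
finger_force: 39.8
```

>>> {"api": "jog_arm", "payload": {
  "increments": [
    {"dx": 0, "dy": 0, "dz": 0.4, "ax": 0, "ay": 0, "az": 0, "gripper": -1},
    {"dx": 0, "dy": 0, "dz": 0.8, "ax": 0, "ay": 0, "az": 0, "gripper": -1},
    {"dx": 0.3, "dy": 0, "dz": 0.8, "ax": 0, "ay": 0, "az": 0, "gripper": -1},
    {"dx": 0.6, "dy": 0.033, "dz": 0.8, "ax": 0, "ay": 0, "az": 0, "gripper": -1},
    {"dx": 0.9, "dy": 0.033, "dz": 0.8, "ax": 0, "ay": 0, "az": 0, "gripper": -1},
    {"dx": 0.9, "dy": 0.033, "dz": 0.8, "ax": 0, "ay": 0, "az": 0, "gripper": -1}
  ]
}}

```text
time: 3.65
eef_pos: [0.5645, 0.193, 0.1567]
tcp_rot: [0.229, 0.973, 0.001, 0.003]
contact_force: [0.2, 0.3, -1.3]
opening: 0.474
finger_force: 41.7
```

>>> {"api": "jog_arm", "payload": {
  "increments": [
    {"dx": 0.3, "dy": 0, "dz": 0, "ax": 0, "ay": 0, "az": 0, "gripper": -1},
    {"dx": 0.5, "dy": 0, "dz": 0, "ax": 0, "ay": 0, "az": 0, "gripper": -1},
    {"dx": 0.5, "dy": 0, "dz": 0, "ax": 0, "ay": 0, "az": 0, "gripper": -1},
    {"dx": 0.5, "dy": 0, "dz": 0, "ax": 0, "ay": 0, "az": 0, "gripper": -1},
    {"dx": 0.5, "dy": 0, "dz": 0, "ax": 0, "ay": 0, "az": 0, "gripper": -1}
  ]
}}

```text
time: 4.15
eef_pos: [0.619, 0.1935, 0.1545]
tcp_rot: [0.228, 0.974, -0.0, -0.0]
contact_force: [-0.5, -0.6, -2.3]
opening: 0.474
finger_force: 41.7
```

>>> {"api": "jog_arm", "payload": {
  "increments": [
    {"dx": 0, "dy": 0, "dz": -0.35, "ax": 0, "ay": 0, "az": 0, "gripper": -1},
    {"dx": 0, "dy": 0, "dz": -0.6, "ax": 0, "ay": 0, "az": 0, "gripper": -1},
    {"dx": 0, "dy": 0, "dz": -0.67, "ax": 0, "ay": 0, "az": 0, "gripper": -1},
    {"dx": 0, "dy": 0, "dz": -0.7, "ax": 0, "ay": 0, "az": 0, "gripper": -1},
    {"dx": 0, "dy": 0, "dz": -0.73, "ax": 0, "ay": 0, "az": 0, "gripper": -1},
    {"dx": 0, "dy": 0, "dz": -0.73, "ax": 0, "ay": 0, "az": 0, "gripper": -1},
    {"dx": 0, "dy": 0, "dz": -0.73, "ax": 0, "ay": 0, "az": 0, "gripper": -1}
  ]
}}

```text
time: 4.85
eef_pos: [0.6213, 0.1936, 0.0685]
tcp_rot: [0.228, 0.974, 0.001, 0.001]
contact_force: [0.3, 0.8, -1.3]
opening: 0.478
finger_force: 41.7
```

>>> {"api": "jog_arm", "payload": {
  "increments": [
    {"dx": 0, "dy": 0, "dz": 0, "ax": 0, "ay": 0, "az": 0, "gripper": -1},
    {"dx": 0, "dy": 0, "dz": 0, "ax": 0, "ay": 0, "az": 0, "gripper": -1},
    {"dx": 0, "dy": 0, "dz": -0.01, "ax": 0, "ay": 0, "az": 0, "gripper": -1}
  ]
}}

```text
time: 5.15
eef_pos: [0.6207, 0.1934, 0.0662]
tcp_rot: [0.228, 0.974, 0.0, 0.0]
contact_force: [-2.5, 1.0, 10.3]
opening: 0.476
finger_force: 42.9
```

>>> {"api": "jog_arm", "payload": {
  "increments": [
    {"dx": 0, "dy": 0, "dz": 0, "ax": 0, "ay": 0, "az": 0, "gripper": 0.1},
    {"dx": 0, "dy": 0, "dz": 0, "ax": 0, "ay": 0, "az": 0, "gripper": 1},
    {"dx": 0, "dy": 0, "dz": 0, "ax": 0, "ay": 0, "az": 0, "gripper": 1},
    {"dx": 0, "dy": 0, "dz": 0, "ax": 0, "ay": 0, "az": 0, "gripper": 1},
    {"dx": 0, "dy": 0, "dz": 0, "ax": 0, "ay": 0, "az": 0, "gripper": 1},
    {"dx": 0, "dy": 0, "dz": 0, "ax": 0, "ay": 0, "az": 0, "gripper": 1}
  ]
}}

```text
time: 5.75
eef_pos: [0.6203, 0.1934, 0.0655]
tcp_rot: [0.228, 0.974, -0.0, -0.0]
contact_force: [1.2, 0.6, 1.1]
opening: 0.999
finger_force: 0.0
```

>>> {"api": "jog_arm", "payload": {
  "increments": [
    {"dx": 0, "dy": 0, "dz": 0.3, "ax": 0, "ay": 0, "az": 0, "gripper": 1},
    {"dx": 0, "dy": 0, "dz": 0.8, "ax": 0, "ay": 0, "az": 0, "gripper": 1},
    {"dx": 0, "dy": 0, "dz": 0.8, "ax": 0, "ay": 0, "az": 0, "gripper": 1}
  ]
}}

```text
time: 6.05
eef_pos: [0.6238, 0.194, 0.1689]
tcp_rot: [0.228, 0.974, 0.002, 0.005]
contact_force: [0.9, -0.7, 0.9]
opening: 0.998
finger_force: 0.0
```

>>> {"api": "jog_arm", "payload": {
  "increments": [
    {"dx": -0.7, "dy": 0.55, "dz": 0.6, "ax": 0, "ay": 0, "az": 0, "gripper": 1},
    {"dx": -0.7, "dy": 0.55, "dz": 0.6, "ax": 0, "ay": 0, "az": 0, "gripper": 1},
    {"dx": -0.7, "dy": 0.55, "dz": 0.6, "ax": 0, "ay": 0, "az": 0, "gripper": 1}
  ]
}}

```text
time: 6.35
eef_pos: [0.5351, 0.2608, 0.2358]
tcp_rot: [0.228, 0.974, 0.001, 0.001]
contact_force: [0.0, 0.6, 0.1]
opening: 1.001
finger_force: 0.0
```

>>> {"api": "jog_arm", "payload": {
  "increments": [
    {"dx": -0.708, "dy": 0.54, "dz": 0, "ax": 0, "ay": 0, "az": 0, "gripper": 1},
    {"dx": -0.708, "dy": 0.54, "dz": 0, "ax": 0, "ay": 0, "az": 0, "gripper": 1},
    {"dx": -0.708, "dy": 0.54, "dz": 0, "ax": 0, "ay": 0, "az": 0, "gripper": 1},
    {"dx": -0.708, "dy": 0.54, "dz": 0, "ax": 0, "ay": 0, "az": 0, "gripper": 1},
    {"dx": -0.708, "dy": 0.54, "dz": 0, "ax": 0, "ay": 0, "az": 0, "gripper": 1},
    {"dx": -0.708, "dy": 0.54, "dz": 0, "ax": 0, "ay": 0, "az": 0, "gripper": 1}
  ]
}}

```text
time: 6.95
eef_pos: [0.4525, 0.3233, 0.2334]
tcp_rot: [0.229, 0.973, -0.0, 0.0]
contact_force: [-0.1, -0.7, 0.2]
opening: 1.001
finger_force: 0.0
```

Run:
```python
from h import *
s=get_state(); print(s["time"],s["eef_pos"])
c=cam("wrist"); hsv=cv2.cvtColor(c["frame"],cv2.COLOR_BGR2HSV)
m=cv2.inRange(hsv,(20,120,100),(38,255,255)); k,l,st,ce=cv2.connectedComponentsWithStats(m); i=1+st[1:,4].argmax()
print(st[i],onplane(c,[ce[i]],.08)*1000)
t=cam("top"); P=cloud(t); q=P[(abs(P[...,2]-.087)<.01)&(P[...,0]>.57)&(P[...,0]<.68)&(abs(P[...,1]-.19)<.06)]*1000
print("shaker",q.mean(0),np.ptp(q,axis=0),len(q))
```

```text
6.95 [0.45253151 0.32332201 0.23341498]
[ 293  158   58   58 2669] [[450.40491075 326.36706211  80.        ]]
shaker [616.76596703 193.44569103  86.15006976] [39.25704735 38.99511657 14.01930329] 208
```

>>> {"api": "jog_arm", "payload": {
  "increments": [
    {"dx": 0, "dy": 0, "dz": -0.8, "ax": 0, "ay": 0, "az": 0, "gripper": 1},
    {"dx": 0, "dy": 0, "dz": -0.8, "ax": 0, "ay": 0, "az": 0, "gripper": 1},
    {"dx": 0, "dy": 0, "dz": -0.8, "ax": 0, "ay": 0, "az": 0, "gripper": 1},
    {"dx": 0, "dy": 0, "dz": -0.8, "ax": 0, "ay": 0, "az": 0, "gripper": 1}
  ]
}}

```text
time: 7.45
eef_pos: [0.4516, 0.3236, 0.1373]
tcp_rot: [0.229, 0.973, -0.001, -0.001]
contact_force: [-0.7, 0.1, 0.6]
opening: 1.003
finger_force: 0.0
```

>>> {"api": "jog_arm", "payload": {
  "increments": [
    {"dx": 0, "dy": 0, "dz": -0.35, "ax": 0, "ay": 0, "az": 0, "gripper": 1},
    {"dx": 0, "dy": 0, "dz": -0.725, "ax": 0, "ay": 0, "az": 0, "gripper": 1},
    {"dx": 0, "dy": 0, "dz": -0.725, "ax": 0, "ay": 0, "az": 0, "gripper": 1},
    {"dx": 0, "dy": 0, "dz": -0.725, "ax": 0, "ay": 0, "az": 0, "gripper": 1},
    {"dx": 0, "dy": 0, "dz": -0.725, "ax": 0, "ay": 0, "az": 0, "gripper": -1},
    {"dx": 0, "dy": 0, "dz": -0.725, "ax": 0, "ay": 0, "az": 0, "gripper": -1},
    {"dx": 0, "dy": 0, "dz": -0.725, "ax": 0, "ay": 0, "az": 0, "gripper": -1},
    {"dx": 0, "dy": 0, "dz": -0.725, "ax": 0, "ay": 0, "az": 0, "gripper": -1},
    {"dx": 0, "dy": 0, "dz": -0.725, "ax": 0, "ay": 0, "az": 0, "gripper": -1},
    {"dx": 0, "dy": 0, "dz": -0.725, "ax": 0, "ay": 0, "az": 0, "gripper": -1}
  ],
  "force": 50
}}

```text
time: 8.45
eef_pos: [0.4538, 0.3253, 0.0546]
tcp_rot: [0.228, 0.974, 0.002, 0.003]
contact_force: [0.1, -1.2, 5.6]
opening: 0.675
finger_force: 54.4
```

>>> {"api": "jog_arm", "payload": {
  "increments": [
    {"dx": 0, "dy": 0, "dz": 0.3, "ax": 0, "ay": 0, "az": 0, "gripper": -1},
    {"dx": 0, "dy": 0, "dz": 0.6, "ax": 0, "ay": 0, "az": 0, "gripper": -1},
    {"dx": 0, "dy": 0, "dz": 1, "ax": 0, "ay": 0, "az": 0, "gripper": -1},
    {"dx": 0, "dy": 0, "dz": 1, "ax": 0, "ay": 0, "az": 0, "gripper": -1}
  ]
}}

```text
time: 8.85
eef_pos: [0.4558, 0.3265, 0.1805]
tcp_rot: [0.228, 0.974, 0.006, 0.007]
contact_force: [1.4, -0.1, 0.6]
opening: 0.676
finger_force: 55.7
```

>>> {"api": "jog_arm", "payload": {
  "increments": [
    {"dx": 0.1, "dy": -0.3, "dz": 0.2, "ax": 0, "ay": 0, "az": 0, "gripper": -1},
    {"dx": 0.29, "dy": -0.886, "dz": 0.5, "ax": 0, "ay": 0, "az": 0, "gripper": -1},
    {"dx": 0.29, "dy": -0.886, "dz": 0.5, "ax": 0, "ay": 0, "az": 0, "gripper": -1},
    {"dx": 0.29, "dy": -0.886, "dz": 0.5, "ax": 0, "ay": 0, "az": 0, "gripper": -1}
  ]
}}

```text
time: 9.25
eef_pos: [0.4883, 0.2154, 0.2339]
tcp_rot: [0.23, 0.973, 0.001, 0.003]
contact_force: [0.9, -0.0, -1.7]
opening: 0.67
finger_force: 55.6
```

>>> {"api": "jog_arm", "payload": {
  "increments": [
    {"dx": 0.1, "dy": -0.3, "dz": 0, "ax": 0, "ay": 0, "az": 0, "gripper": -1},
    {"dx": 0.2, "dy": -0.6, "dz": 0, "ax": 0, "ay": 0, "az": 0, "gripper": -1},
    {"dx": 0.29, "dy": -0.886, "dz": 0, "ax": 0, "ay": 0, "az": 0, "gripper": -1}
  ]
}}

```text
time: 9.55
eef_pos: [0.5205, 0.1111, 0.2299]
tcp_rot: [0.228, 0.974, 0.0, -0.0]
contact_force: [-0.1, -0.4, -2.2]
opening: 0.675
finger_force: 55.6
```

>>> {"api": "jog_arm", "payload": {
  "increments": [
    {"dx": 0.1, "dy": -0.3, "dz": 0, "ax": 0, "ay": 0, "az": 0, "gripper": -1},
    {"dx": 0.2, "dy": -0.6, "dz": 0, "ax": 0, "ay": 0, "az": 0, "gripper": -1},
    {"dx": 0.29, "dy": -0.886, "dz": 0, "ax": 0, "ay": 0, "az": 0, "gripper": -1}
  ]
}}

```text
time: 9.85
eef_pos: [0.5555, 0.0046, 0.2298]
tcp_rot: [0.228, 0.974, 0.0, -0.0]
contact_force: [-0.0, -0.0, -2.3]
opening: 0.677
finger_force: 55.6
```

>>> {"api": "jog_arm", "payload": {
  "increments": [
    {"dx": 0.1, "dy": -0.3, "dz": 0, "ax": 0, "ay": 0, "az": 0, "gripper": -1},
    {"dx": 0.2, "dy": -0.6, "dz": 0, "ax": 0, "ay": 0, "az": 0, "gripper": -1},
    {"dx": 0.29, "dy": -0.886, "dz": 0, "ax": 0, "ay": 0, "az": 0, "gripper": -1}
  ]
}}

```text
time: 10.15
eef_pos: [0.5905, -0.1016, 0.2297]
tcp_rot: [0.228, 0.974, 0.0, -0.001]
contact_force: [0.6, -0.4, -2.8]
opening: 0.674
finger_force: 55.6
```

>>> {"api": "jog_arm", "payload": {
  "increments": [
    {"dx": 0.1, "dy": -0.3, "dz": 0, "ax": 0, "ay": 0, "az": 0, "gripper": -1},
    {"dx": 0.2, "dy": -0.6, "dz": 0, "ax": 0, "ay": 0, "az": 0, "gripper": -1},
    {"dx": 0.29, "dy": -0.886, "dz": 0, "ax": 0, "ay": 0, "az": 0, "gripper": -1},
    {"dx": 0.29, "dy": -0.886, "dz": 0, "ax": 0, "ay": 0, "az": 0, "gripper": -1},
    {"dx": 0.29, "dy": -0.886, "dz": 0, "ax": 0, "ay": 0, "az": 0, "gripper": -1}
  ]
}}

```text
time: 10.65
eef_pos: [0.625, -0.2071, 0.2293]
tcp_rot: [0.229, 0.973, 0.001, -0.001]
contact_force: [0.1, 0.6, -2.6]
opening: 0.674
finger_force: 55.6
```

>>> {"api": "jog_arm", "payload": {
  "increments": [
    {"dx": 0, "dy": 0, "dz": -0.3, "ax": 0, "ay": 0, "az": 0, "gripper": -1},
    {"dx": 0, "dy": 0, "dz": -0.6, "ax": 0, "ay": 0, "az": 0, "gripper": -1},
    {"dx": 0, "dy": 0, "dz": -0.9, "ax": 0, "ay": 0, "az": 0, "gripper": -1},
    {"dx": 0, "dy": 0, "dz": -0.9, "ax": 0, "ay": 0, "az": 0, "gripper": -1}
  ]
}}

```text
time: 11.05
eef_pos: [0.6209, -0.2033, 0.1152]
tcp_rot: [0.228, 0.974, 0.002, -0.007]
contact_force: [-0.9, 0.6, -3.1]
opening: 0.678
finger_force: 55.6
```

>>> {"api": "jog_arm", "payload": {
  "increments": [
    {"dx": 0, "dy": 0, "dz": -0.2, "ax": 0, "ay": 0, "az": 0, "gripper": -1},
    {"dx": 0, "dy": 0, "dz": -0.4, "ax": 0, "ay": 0, "az": 0, "gripper": -1},
    {"dx": 0, "dy": 0, "dz": -0.46, "ax": 0, "ay": 0, "az": 0, "gripper": -1},
    {"dx": 0, "dy": 0, "dz": -0.5, "ax": 0, "ay": 0, "az": 0, "gripper": -1},
    {"dx": 0, "dy": 0, "dz": -0.52, "ax": 0, "ay": 0, "az": 0, "gripper": -1},
    {"dx": 0, "dy": 0, "dz": -0.53, "ax": 0, "ay": 0, "az": 0, "gripper": -1},
    {"dx": 0, "dy": 0, "dz": -0.54, "ax": 0, "ay": 0, "az": 0, "gripper": -1},
    {"dx": 0, "dy": 0, "dz": -0.54, "ax": 0, "ay": 0, "az": 0, "gripper": -1}
  ]
}}

```text
time: 11.85
eef_pos: [0.6259, -0.2077, 0.0587]
tcp_rot: [0.228, 0.974, -0.0, 0.001]
contact_force: [-0.3, -0.0, -1.0]
opening: 0.675
finger_force: 55.7
```

>>> {"api": "jog_arm", "payload": {
  "increments": [
    {"dx": 0, "dy": 0, "dz": -0.01, "ax": 0, "ay": 0, "az": 0, "gripper": -1},
    {"dx": 0, "dy": 0, "dz": -0.01, "ax": 0, "ay": 0, "az": 0, "gripper": -1},
    {"dx": 0, "dy": 0, "dz": -0.01, "ax": 0, "ay": 0, "az": 0, "gripper": -1}
  ]
}}

```text
time: 12.15
eef_pos: [0.626, -0.2078, 0.0587]
tcp_rot: [0.228, 0.974, -0.0, 0.001]
contact_force: [-2.7, 1.8, 4.3]
opening: 0.674
finger_force: 56.4
```

>>> {"api": "jog_arm", "payload": {
  "increments": [
    {"dx": 0, "dy": 0, "dz": 0, "ax": 0, "ay": 0, "az": 0, "gripper": 0.5},
    {"dx": 0, "dy": 0, "dz": 0, "ax": 0, "ay": 0, "az": 0, "gripper": 1},
    {"dx": 0, "dy": 0, "dz": 0, "ax": 0, "ay": 0, "az": 0, "gripper": 1},
    {"dx": 0, "dy": 0, "dz": 0, "ax": 0, "ay": 0, "az": 0, "gripper": 1},
    {"dx": 0, "dy": 0, "dz": 0, "ax": 0, "ay": 0, "az": 0, "gripper": 1}
  ]
}}

```text
time: 12.65
eef_pos: [0.6253, -0.2075, 0.0564]
tcp_rot: [0.228, 0.974, 0.0, -0.0]
contact_force: [-0.4, 0.1, -0.0]
opening: 1.003
finger_force: 0.0
```

>>> {"api": "jog_arm", "payload": {
  "increments": [
    {"dx": 0, "dy": 0, "dz": 0.3, "ax": 0, "ay": 0, "az": 0, "gripper": 1},
    {"dx": 0, "dy": 0, "dz": 0.8, "ax": 0, "ay": 0, "az": 0, "gripper": 1},
    {"dx": 0, "dy": 0, "dz": 0.8, "ax": 0, "ay": 0, "az": 0, "gripper": 1}
  ]
}}

```text
time: 12.95
eef_pos: [0.6286, -0.209, 0.1598]
tcp_rot: [0.228, 0.974, -0.001, 0.006]
contact_force: [0.9, 0.0, 1.5]
opening: 1.003
finger_force: 0.0
```

>>> {"api": "jog_arm", "payload": {
  "increments": [
    {"dx": 0, "dy": 0, "dz": 0.35, "ax": 0, "ay": 0, "az": 0, "gripper": 1},
    {"dx": -0.574, "dy": -0.42, "dz": 0.7, "ax": 0, "ay": 0, "az": 0, "gripper": 1},
    {"dx": -0.574, "dy": -0.42, "dz": 0.7, "ax": 0, "ay": 0, "az": 0, "gripper": 1},
    {"dx": -0.574, "dy": -0.42, "dz": 0.7, "ax": 0, "ay": 0, "az": 0, "gripper": 1}
  ]
}}

```text
time: 13.35
eef_pos: [0.5552, -0.261, 0.2405]
tcp_rot: [0.23, 0.973, -0.002, 0.003]
contact_force: [-0.2, -0.4, 0.0]
opening: 1.002
finger_force: 0.0
```

>>> {"api": "jog_arm", "payload": {
  "increments": [
    {"dx": -0.574, "dy": -0.42, "dz": 0, "ax": 0, "ay": 0, "az": 0, "gripper": 1},
    {"dx": -0.574, "dy": -0.42, "dz": 0, "ax": 0, "ay": 0, "az": 0, "gripper": 1},
    {"dx": -0.574, "dy": -0.42, "dz": 0, "ax": 0, "ay": 0, "az": 0, "gripper": 1},
    {"dx": -0.574, "dy": -0.42, "dz": 0, "ax": 0, "ay": 0, "az": 0, "gripper": 1},
    {"dx": -0.574, "dy": -0.42, "dz": 0, "ax": 0, "ay": 0, "az": 0, "gripper": 1},
    {"dx": -0.574, "dy": -0.42, "dz": 0, "ax": 0, "ay": 0, "az": 0, "gripper": 1}
  ]
}}

```text
time: 13.95
eef_pos: [0.4884, -0.3074, 0.2362]
tcp_rot: [0.228, 0.974, 0.0, -0.0]
contact_force: [0.5, 0.5, 0.2]
opening: 1.003
finger_force: 0.0
```

Run:
```python
from h import *
s=get_state(); print(s["time"],s["eef_pos"])
c=cam("wrist"); cv2.imwrite("pics/w2.png",c["frame"]); P=cloud(c)*1000
for n,x,y,h in(("glass",487,-308,95),("jar",625,-207,84)):
    k=(abs(P[...,2]-h)<6)&(abs(P[...,0]-x)<55)&(abs(P[...,1]-y)<45)
    if k.sum()>9: q=P[k]; print(n,k.sum(),cv2.minEnclosingCircle(q[:,:2].astype(np.float32)))
t=cam("top"); P=cloud(t)*1000
k=(abs(P[...,2]-84)<6)&(abs(P[...,0]-625)<50)&(abs(P[...,1]+207)<50); print("jar top",cv2.minEnclosingCircle(P[k][:,:2].astype(np.float32)),k.sum())
```

```text
13.95 [ 0.48840134 -0.30744741  0.23620999]
glass 905 ((491.55841064453125, -309.8849792480469), 29.93804359436035)
jar 1977 ((624.457275390625, -205.50054931640625), 26.843339920043945)
jar top ((622.156494140625, -205.0981903076172), 26.505897521972656) 324
```

View pics/w2.png

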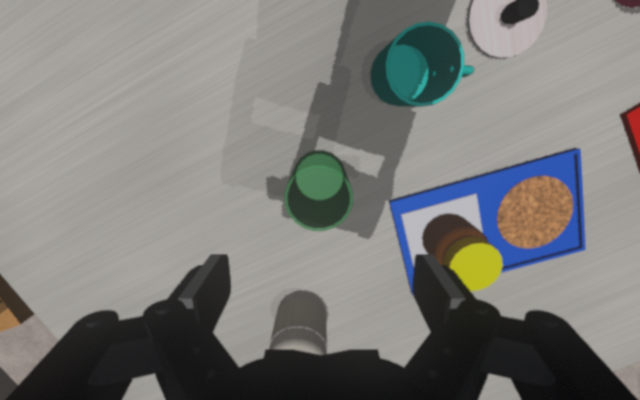

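The wrist view shows the glass at (320,190) centred ahead of the jaws, and the amber jar standing upright on the white square.

>>> {"api": "jog_arm", "payload": {
  "increments": [
    {"dx": 0.015, "dy": -0.012, "dz": -0.4, "ax": 0, "ay": 0, "az": 0, "gripper": 1},
    {"dx": 0.015, "dy": -0.012, "dz": -0.8, "ax": 0, "ay": 0, "az": 0, "gripper": 1},
    {"dx": 0.015, "dy": -0.012, "dz": -0.8, "ax": 0, "ay": 0, "az": 0, "gripper": 1},
    {"dx": 0.015, "dy": -0.012, "dz": -0.8, "ax": 0, "ay": 0, "az": 0, "gripper": 1},
    {"dx": 0.015, "dy": -0.012, "dz": -0.8, "ax": 0, "ay": 0, "az": 0, "gripper": 1}
  ]
}}

```text
time: 14.55
eef_pos: [0.491, -0.3108, 0.1436]
tcp_rot: [0.228, 0.974, -0.001, 0.002]
contact_force: [-0.4, -1.0, 0.3]
opening: 1.003
finger_force: 0.0
```

>>> {"api": "jog_arm", "payload": {
  "increments": [
    {"dx": 0, "dy": 0, "dz": -0.35, "ax": 0, "ay": 0, "az": 0, "gripper": 1},
    {"dx": 0, "dy": 0, "dz": -0.66, "ax": 0, "ay": 0, "az": 0, "gripper": 1},
    {"dx": 0, "dy": 0, "dz": -0.66, "ax": 0, "ay": 0, "az": 0, "gripper": 1},
    {"dx": 0, "dy": 0, "dz": -0.66, "ax": 0, "ay": 0, "az": 0, "gripper": 1},
    {"dx": 0, "dy": 0, "dz": -0.66, "ax": 0, "ay": 0, "az": 0, "gripper": -1},
    {"dx": 0, "dy": 0, "dz": -0.66, "ax": 0, "ay": 0, "az": 0, "gripper": -1},
    {"dx": 0, "dy": 0, "dz": -0.66, "ax": 0, "ay": 0, "az": 0, "gripper": -1},
    {"dx": 0, "dy": 0, "dz": -0.66, "ax": 0, "ay": 0, "az": 0, "gripper": -1},
    {"dx": 0, "dy": 0, "dz": -0.66, "ax": 0, "ay": 0, "az": 0, "gripper": -1},
    {"dx": 0, "dy": 0, "dz": -0.66, "ax": 0, "ay": 0, "az": 0, "gripper": -1}
  ],
  "force": 45
}}

```text
time: 15.55
eef_pos: [0.4912, -0.3114, 0.065]
tcp_rot: [0.228, 0.974, -0.001, 0.003]
contact_force: [-1.9, -0.0, 6.8]
opening: 0.697
finger_force: 48.3
```

>>> {"api": "jog_arm", "payload": {
  "increments": [
    {"dx": 0, "dy": 0, "dz": 0.3, "ax": 0, "ay": 0, "az": 0, "gripper": -1},
    {"dx": 0, "dy": 0, "dz": 0.6, "ax": 0, "ay": 0, "az": 0, "gripper": -1},
    {"dx": 0, "dy": 0, "dz": 1, "ax": 0, "ay": 0, "az": 0, "gripper": -1},
    {"dx": 0, "dy": 0, "dz": 1, "ax": 0, "ay": 0, "az": 0, "gripper": -1}
  ]
}}

```text
time: 15.95
eef_pos: [0.4929, -0.3127, 0.1907]
tcp_rot: [0.228, 0.974, -0.004, 0.007]
contact_force: [1.7, -1.1, -0.1]
opening: 0.694
finger_force: 49.8
```

>>> {"api": "jog_arm", "payload": {
  "increments": [
    {"dx": 0.1, "dy": 0.27, "dz": 0.2, "ax": 0, "ay": 0, "az": 0, "gripper": -1},
    {"dx": 0.2, "dy": 0.54, "dz": 0.4, "ax": 0, "ay": 0, "az": 0, "gripper": -1},
    {"dx": 0.2985, "dy": 0.82, "dz": 0.4, "ax": 0, "ay": 0, "az": 0, "gripper": -1}
  ]
}}

```text
time: 16.25
eef_pos: [0.5269, -0.2114, 0.2334]
tcp_rot: [0.229, 0.973, -0.001, 0.004]
contact_force: [1.4, -1.7, -1.7]
opening: 0.692
finger_force: 50.0
```

>>> {"api": "jog_arm", "payload": {
  "increments": [
    {"dx": 0.1, "dy": 0.27, "dz": 0, "ax": 0, "ay": 0, "az": 0, "gripper": -1},
    {"dx": 0.2, "dy": 0.54, "dz": 0, "ax": 0, "ay": 0, "az": 0, "gripper": -1},
    {"dx": 0.2985, "dy": 0.82, "dz": 0, "ax": 0, "ay": 0, "az": 0, "gripper": -1}
  ]
}}

```text
time: 16.55
eef_pos: [0.5608, -0.1114, 0.2288]
tcp_rot: [0.228, 0.974, 0.0, -0.0]
contact_force: [0.0, -0.2, -1.7]
opening: 0.698
finger_force: 50.0
```

>>> {"api": "jog_arm", "payload": {
  "increments": [
    {"dx": 0.1, "dy": 0.27, "dz": 0, "ax": 0, "ay": 0, "az": 0, "gripper": -1},
    {"dx": 0.2, "dy": 0.54, "dz": 0, "ax": 0, "ay": 0, "az": 0, "gripper": -1},
    {"dx": 0.2985, "dy": 0.82, "dz": 0, "ax": 0, "ay": 0, "az": 0, "gripper": -1}
  ]
}}

```text
time: 16.85
eef_pos: [0.5966, -0.013, 0.2287]
tcp_rot: [0.228, 0.974, -0.0, -0.0]
contact_force: [-0.1, -0.4, -2.7]
opening: 0.697
finger_force: 50.0
```

>>> {"api": "jog_arm", "payload": {
  "increments": [
    {"dx": 0.1, "dy": 0.27, "dz": 0, "ax": 0, "ay": 0, "az": 0, "gripper": -1},
    {"dx": 0.2, "dy": 0.54, "dz": 0, "ax": 0, "ay": 0, "az": 0, "gripper": -1},
    {"dx": 0.2985, "dy": 0.82, "dz": 0, "ax": 0, "ay": 0, "az": 0, "gripper": -1},
    {"dx": 0.2985, "dy": 0.82, "dz": 0, "ax": 0, "ay": 0, "az": 0, "gripper": -1},
    {"dx": 0.2985, "dy": 0.82, "dz": 0, "ax": 0, "ay": 0, "az": 0, "gripper": -1}
  ]
}}

```text
time: 17.35
eef_pos: [0.6321, 0.0846, 0.2284]
tcp_rot: [0.227, 0.974, -0.0, -0.001]
contact_force: [-0.4, -0.8, -2.3]
opening: 0.7
finger_force: 50.2
```

>>> {"api": "jog_arm", "payload": {
  "increments": [
    {"dx": 0, "dy": 0, "dz": -0.3, "ax": 0, "ay": 0, "az": 0, "gripper": -1},
    {"dx": 0, "dy": 0, "dz": -0.6, "ax": 0, "ay": 0, "az": 0, "gripper": -1},
    {"dx": 0, "dy": 0, "dz": -0.8, "ax": 0, "ay": 0, "az": 0, "gripper": -1},
    {"dx": 0, "dy": 0, "dz": -0.8, "ax": 0, "ay": 0, "az": 0, "gripper": -1}
  ]
}}

```text
time: 17.75
eef_pos: [0.6288, 0.0826, 0.1279]
tcp_rot: [0.229, 0.973, -0.001, -0.005]
contact_force: [0.7, -1.6, -2.3]
opening: 0.697
finger_force: 50.1
```

>>> {"api": "jog_arm", "payload": {
  "increments": [
    {"dx": 0, "dy": 0, "dz": -0.2, "ax": 0, "ay": 0, "az": 0, "gripper": -1},
    {"dx": 0, "dy": 0, "dz": -0.4, "ax": 0, "ay": 0, "az": 0, "gripper": -1},
    {"dx": 0, "dy": 0, "dz": -0.46, "ax": 0, "ay": 0, "az": 0, "gripper": -1},
    {"dx": 0, "dy": 0, "dz": -0.5, "ax": 0, "ay": 0, "az": 0, "gripper": -1},
    {"dx": 0, "dy": 0, "dz": -0.52, "ax": 0, "ay": 0, "az": 0, "gripper": -1},
    {"dx": 0, "dy": 0, "dz": -0.53, "ax": 0, "ay": 0, "az": 0, "gripper": -1},
    {"dx": 0, "dy": 0, "dz": -0.54, "ax": 0, "ay": 0, "az": 0, "gripper": -1},
    {"dx": 0, "dy": 0, "dz": -0.54, "ax": 0, "ay": 0, "az": 0, "gripper": -1},
    {"dx": 0, "dy": 0, "dz": -0.54, "ax": 0, "ay": 0, "az": 0, "gripper": -1}
  ]
}}

```text
time: 18.65
eef_pos: [0.633, 0.084, 0.0692]
tcp_rot: [0.228, 0.974, 0.0, 0.0]
contact_force: [-0.4, -0.3, -1.4]
opening: 0.695
finger_force: 50.2
```

>>> {"api": "jog_arm", "payload": {
  "increments": [
    {"dx": 0, "dy": 0, "dz": -0.01, "ax": 0, "ay": 0, "az": 0, "gripper": -1},
    {"dx": 0, "dy": 0, "dz": -0.01, "ax": 0, "ay": 0, "az": 0, "gripper": -1},
    {"dx": 0, "dy": 0, "dz": -0.01, "ax": 0, "ay": 0, "az": 0, "gripper": 0.5},
    {"dx": 0, "dy": 0, "dz": -0.01, "ax": 0, "ay": 0, "az": 0, "gripper": 1},
    {"dx": 0, "dy": 0, "dz": -0.01, "ax": 0, "ay": 0, "az": 0, "gripper": 1},
    {"dx": 0, "dy": 0, "dz": -0.01, "ax": 0, "ay": 0, "az": 0, "gripper": 1},
    {"dx": 0, "dy": 0, "dz": -0.01, "ax": 0, "ay": 0, "az": 0, "gripper": 1},
    {"dx": 0, "dy": 0, "dz": -0.01, "ax": 0, "ay": 0, "az": 0, "gripper": 1}
  ]
}}

```text
time: 19.45
eef_pos: [0.6326, 0.0839, 0.0672]
tcp_rot: [0.228, 0.974, -0.0, -0.0]
contact_force: [0.6, 0.2, -0.6]
opening: 0.998
finger_force: 0.0
```

>>> {"api": "jog_arm", "payload": {
  "increments": [
    {"dx": 0, "dy": 0, "dz": 0.3, "ax": 0, "ay": 0, "az": 0, "gripper": 1},
    {"dx": 0, "dy": 0, "dz": 0.8, "ax": 0, "ay": 0, "az": 0, "gripper": 1},
    {"dx": 0, "dy": 0, "dz": 1, "ax": 0, "ay": 0, "az": 0, "gripper": 1},
    {"dx": 0, "dy": 0, "dz": 1, "ax": 0, "ay": 0, "az": 0, "gripper": 1}
  ]
}}

```text
time: 19.85
eef_pos: [0.6364, 0.0839, 0.1952]
tcp_rot: [0.228, 0.974, 0.001, 0.007]
contact_force: [0.7, 0.3, 1.0]
opening: 1.0
finger_force: 0.0
```

>>> {"api": "jog_arm", "payload": {
  "increments": [
    {"dx": -0.18, "dy": -0.25, "dz": 0.3, "ax": 0, "ay": 0, "az": -0.08, "gripper": 1},
    {"dx": -0.36, "dy": -0.5, "dz": 0.4, "ax": 0, "ay": 0, "az": -0.17, "gripper": 1},
    {"dx": -0.5625, "dy": -0.75, "dz": 0.4, "ax": 0, "ay": 0, "az": -0.26, "gripper": 1},
    {"dx": -0.5625, "dy": -0.75, "dz": 0.4, "ax": 0, "ay": 0, "az": -0.34, "gripper": 1},
    {"dx": -0.5625, "dy": -0.75, "dz": 0.4, "ax": 0, "ay": 0, "az": -0.34, "gripper": 1}
  ]
}}

```text
time: 20.35
eef_pos: [0.5643, -0.0068, 0.2346]
tcp_rot: [0.478, 0.878, -0.0, -0.0]
contact_force: [0.2, -0.1, -0.4]
opening: 0.998
finger_force: 0.0
```

>>> {"api": "jog_arm", "payload": {
  "increments": [
    {"dx": -0.18, "dy": -0.25, "dz": 0, "ax": 0, "ay": 0, "az": -0.08, "gripper": 1},
    {"dx": -0.36, "dy": -0.5, "dz": 0, "ax": 0, "ay": 0, "az": -0.17, "gripper": 1},
    {"dx": -0.5625, "dy": -0.75, "dz": 0, "ax": 0, "ay": 0, "az": -0.26, "gripper": 1},
    {"dx": -0.5625, "dy": -0.75, "dz": 0, "ax": 0, "ay": 0, "az": -0.34, "gripper": 1},
    {"dx": -0.5625, "dy": -0.75, "dz": 0, "ax": 0, "ay": 0, "az": -0.34, "gripper": 1}
  ]
}}

```text
time: 20.85
eef_pos: [0.4974, -0.0964, 0.2348]
tcp_rot: [0.692, 0.722, -0.0, -0.0]
contact_force: [0.4, 0.1, 0.0]
opening: 0.999
finger_force: 0.0
```

>>> {"api": "jog_arm", "payload": {
  "increments": [
    {"dx": -0.18, "dy": -0.25, "dz": 0, "ax": 0, "ay": 0, "az": -0.08, "gripper": 1},
    {"dx": -0.36, "dy": -0.5, "dz": 0, "ax": 0, "ay": 0, "az": -0.17, "gripper": 1},
    {"dx": -0.5625, "dy": -0.75, "dz": 0, "ax": 0, "ay": 0, "az": -0.26, "gripper": 1},
    {"dx": -0.5625, "dy": -0.75, "dz": 0, "ax": 0, "ay": 0, "az": -0.34, "gripper": 1},
    {"dx": -0.5625, "dy": -0.75, "dz": 0, "ax": 0, "ay": 0, "az": -0.34, "gripper": 1},
    {"dx": -0.5625, "dy": -0.75, "dz": 0, "ax": 0, "ay": 0, "az": -0.34, "gripper": 1},
    {"dx": -0.5625, "dy": -0.75, "dz": 0, "ax": 0, "ay": 0, "az": -0.34, "gripper": 1}
  ]
}}

```text
time: 21.55
eef_pos: [0.4307, -0.1853, 0.2352]
tcp_rot: [0.857, 0.516, -0.0, -0.0]
contact_force: [0.0, -0.2, -0.2]
opening: 0.998
finger_force: 0.0
```

Run:
```python
from h import *
s=get_state(); y=R.from_quat(s["tcp_rot"]).as_matrix()[:,1]; print(s["time"],s["eef_pos"],np.degrees(np.arctan2(y[1],y[0])),s["qpos"].round(2))
c=cam("wrist"); cv2.imwrite("pics/w3.png",c["frame"]); P=cloud(c)*1000
for n,x,y,h in(("mug",430,-185,85),("glass",633,85,99),("pink",444,69,80)):
    k=(abs(P[...,2]-h)<5)&(abs(P[...,0]-x)<45)&(abs(P[...,1]-y)<45)
    if k.sum()>9: q=P[k]; print(n,k.sum(),cv2.minEnclosingCircle(q[:,:2].astype(np.float32)))
k=(abs(P[...,2]-8)<3.5)&(abs(P[...,0]-424)<50)&(abs(P[...,1]+70)<50); print("lid",cv2.minEnclosingCircle(P[k][:,:2].astype(np.float32)),k.sum())
q=P[(P[...,2]>20)&(P[...,2]<78)&(abs(P[...,0]-430)<60)&(abs(P[...,1]+185)<60)]; d=q[:,:2]-[430.5,-186]; r=np.hypot(*d.T); h=(r>38)&(r<58)
a=np.degrees(np.arctan2(d[h][:,1],d[h][:,0])); print("handle",h.sum(),np.percentile(a,[5,50,95]))
t=cam("top"); P=cloud(t)*1000
k=(abs(P[...,2]-99)<6)&(abs(P[...,0]-633)<50)&(abs(P[...,1]-85)<50); print("glass top",cv2.minEnclosingCircle(P[k][:,:2].astype(np.float32)),k.sum())
```

```text
21.55 [ 0.43072347 -0.18528777  0.23515111] -27.905512178510982 [-0.62 -0.16  2.09  0.    1.22 -0.14]
mug 853 ((432.4677429199219, -185.28074645996094), 31.900659561157227)
lid ((426.9549865722656, -69.30439758300781), 39.48345947265625) 3907
handle 181 [56.14432997 60.64282195 65.10804809]
glass top ((629.9129638671875, 84.43829345703125), 30.256616592407227) 106
```

View pics/w3.png

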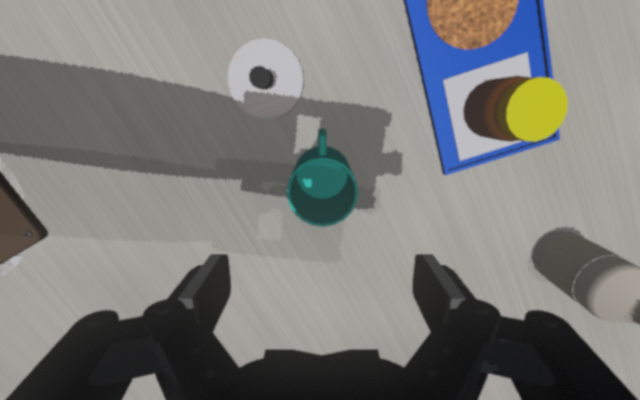

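The mug is at (322,190) with its handle pointing away at (322,140), clear of the fingers. The lid is at (265,78).

>>> {"api": "jog_arm", "payload": {
  "increments": [
    {"dx": 0.02, "dy": 0, "dz": -0.4, "ax": 0, "ay": 0, "az": 0, "gripper": 1},
    {"dx": 0.02, "dy": 0, "dz": -0.8, "ax": 0, "ay": 0, "az": 0, "gripper": 1},
    {"dx": 0.02, "dy": 0, "dz": -0.8, "ax": 0, "ay": 0, "az": 0, "gripper": 1},
    {"dx": 0.02, "dy": 0, "dz": -0.8, "ax": 0, "ay": 0, "az": 0, "gripper": 1},
    {"dx": 0.02, "dy": 0, "dz": -0.8, "ax": 0, "ay": 0, "az": 0, "gripper": 1}
  ]
}}

```text
time: 22.15
eef_pos: [0.4342, -0.187, 0.1421]
tcp_rot: [0.858, 0.514, 0.001, 0.002]
contact_force: [-0.3, 0.3, 0.2]
opening: 0.999
finger_force: 0.0
```

>>> {"api": "jog_arm", "payload": {
  "increments": [
    {"dx": 0, "dy": 0, "dz": -0.35, "ax": 0, "ay": 0, "az": 0, "gripper": 1},
    {"dx": 0, "dy": 0, "dz": -0.7, "ax": 0, "ay": 0, "az": 0, "gripper": 1},
    {"dx": 0, "dy": 0, "dz": -0.7, "ax": 0, "ay": 0, "az": 0, "gripper": 1},
    {"dx": 0, "dy": 0, "dz": -0.7, "ax": 0, "ay": 0, "az": 0, "gripper": 1},
    {"dx": 0, "dy": 0, "dz": -0.7, "ax": 0, "ay": 0, "az": 0, "gripper": -1},
    {"dx": 0, "dy": 0, "dz": -0.7, "ax": 0, "ay": 0, "az": 0, "gripper": -1},
    {"dx": 0, "dy": 0, "dz": -0.7, "ax": 0, "ay": 0, "az": 0, "gripper": -1},
    {"dx": 0, "dy": 0, "dz": -0.7, "ax": 0, "ay": 0, "az": 0, "gripper": -1},
    {"dx": 0, "dy": 0, "dz": -0.7, "ax": 0, "ay": 0, "az": 0, "gripper": -1},
    {"dx": 0, "dy": 0, "dz": -0.7, "ax": 0, "ay": 0, "az": 0, "gripper": -1}
  ],
  "force": 45
}}

```text
time: 23.15
eef_pos: [0.4345, -0.1874, 0.0586]
tcp_rot: [0.858, 0.514, 0.001, 0.002]
contact_force: [-0.9, 1.0, 6.7]
opening: 0.723
finger_force: 50.1
```

>>> {"api": "jog_arm", "payload": {
  "increments": [
    {"dx": 0, "dy": 0, "dz": 0.3, "ax": 0, "ay": 0, "az": 0, "gripper": -1},
    {"dx": 0, "dy": 0, "dz": 0.6, "ax": 0, "ay": 0, "az": 0, "gripper": -1},
    {"dx": 0, "dy": 0, "dz": 1, "ax": 0, "ay": 0, "az": 0, "gripper": -1},
    {"dx": 0, "dy": 0, "dz": 1, "ax": 0, "ay": 0, "az": 0, "gripper": -1}
  ]
}}

```text
time: 23.55
eef_pos: [0.4367, -0.1889, 0.1844]
tcp_rot: [0.858, 0.514, 0.004, 0.008]
contact_force: [0.3, 0.4, -1.7]
opening: 0.725
finger_force: 50.6
```

>>> {"api": "jog_arm", "payload": {
  "increments": [
    {"dx": 0.3, "dy": 0.12, "dz": 0.2, "ax": 0, "ay": 0, "az": 0, "gripper": -1},
    {"dx": 0.6, "dy": 0.24, "dz": 0.3, "ax": 0, "ay": 0, "az": 0, "gripper": -1},
    {"dx": 0.878, "dy": 0.364, "dz": 0.3, "ax": 0, "ay": 0, "az": 0, "gripper": -1}
  ]
}}

```text
time: 23.85
eef_pos: [0.5403, -0.1425, 0.2147]
tcp_rot: [0.858, 0.513, 0.002, 0.003]
contact_force: [-0.4, -0.1, -2.4]
opening: 0.723
finger_force: 50.4
```

>>> {"api": "jog_arm", "payload": {
  "increments": [
    {"dx": 0.3, "dy": 0.12, "dz": 0, "ax": 0, "ay": 0, "az": 0, "gripper": -1},
    {"dx": 0.6, "dy": 0.24, "dz": 0, "ax": 0, "ay": 0, "az": 0, "gripper": -1},
    {"dx": 0.878, "dy": 0.364, "dz": 0, "ax": 0, "ay": 0, "az": 0, "gripper": -1},
    {"dx": 0.878, "dy": 0.364, "dz": 0, "ax": 0, "ay": 0, "az": 0, "gripper": -1},
    {"dx": 0.878, "dy": 0.364, "dz": 0, "ax": 0, "ay": 0, "az": 0, "gripper": -1}
  ]
}}

```text
time: 24.35
eef_pos: [0.6431, -0.0982, 0.2107]
tcp_rot: [0.858, 0.514, -0.001, -0.0]
contact_force: [0.5, -0.1, -0.9]
opening: 0.725
finger_force: 50.7
```

>>> {"api": "jog_arm", "payload": {
  "increments": [
    {"dx": 0, "dy": 0, "dz": -0.3, "ax": 0, "ay": 0, "az": 0, "gripper": -1},
    {"dx": 0, "dy": 0, "dz": -0.6, "ax": 0, "ay": 0, "az": 0, "gripper": -1},
    {"dx": 0, "dy": 0, "dz": -0.8, "ax": 0, "ay": 0, "az": 0, "gripper": -1},
    {"dx": 0, "dy": 0, "dz": -0.8, "ax": 0, "ay": 0, "az": 0, "gripper": -1},
    {"dx": 0, "dy": 0, "dz": -0.8, "ax": 0, "ay": 0, "az": 0, "gripper": -1}
  ]
}}

```text
time: 24.85
eef_pos: [0.6425, -0.0993, 0.1157]
tcp_rot: [0.858, 0.513, -0.0, -0.0]
contact_force: [0.1, 0.3, -1.7]
opening: 0.727
finger_force: 50.6
```

>>> {"api": "jog_arm", "payload": {
  "increments": [
    {"dx": 0, "dy": 0, "dz": -0.2, "ax": 0, "ay": 0, "az": 0, "gripper": -1},
    {"dx": 0, "dy": 0, "dz": -0.32, "ax": 0, "ay": 0, "az": 0, "gripper": -1},
    {"dx": 0, "dy": 0, "dz": -0.38, "ax": 0, "ay": 0, "az": 0, "gripper": -1},
    {"dx": 0, "dy": 0, "dz": -0.41, "ax": 0, "ay": 0, "az": 0, "gripper": -1},
    {"dx": 0, "dy": 0, "dz": -0.43, "ax": 0, "ay": 0, "az": 0, "gripper": -1},
    {"dx": 0, "dy": 0, "dz": -0.44, "ax": 0, "ay": 0, "az": 0, "gripper": -1},
    {"dx": 0, "dy": 0, "dz": -0.44, "ax": 0, "ay": 0, "az": 0, "gripper": -1},
    {"dx": 0, "dy": 0, "dz": -0.44, "ax": 0, "ay": 0, "az": 0, "gripper": -1}
  ]
}}

```text
time: 25.65
eef_pos: [0.6436, -0.0988, 0.0631]
tcp_rot: [0.858, 0.514, 0.0, 0.0]
contact_force: [1.0, -0.2, -2.0]
opening: 0.726
finger_force: 50.7
```

>>> {"api": "jog_arm", "payload": {
  "increments": [
    {"dx": 0, "dy": 0, "dz": -0.01, "ax": 0, "ay": 0, "az": 0, "gripper": -1},
    {"dx": 0, "dy": 0, "dz": -0.01, "ax": 0, "ay": 0, "az": 0, "gripper": -1},
    {"dx": 0, "dy": 0, "dz": -0.01, "ax": 0, "ay": 0, "az": 0, "gripper": 0.5},
    {"dx": 0, "dy": 0, "dz": -0.01, "ax": 0, "ay": 0, "az": 0, "gripper": 1},
    {"dx": 0, "dy": 0, "dz": -0.01, "ax": 0, "ay": 0, "az": 0, "gripper": 1},
    {"dx": 0, "dy": 0, "dz": -0.01, "ax": 0, "ay": 0, "az": 0, "gripper": 1},
    {"dx": 0, "dy": 0, "dz": -0.01, "ax": 0, "ay": 0, "az": 0, "gripper": 1},
    {"dx": 0, "dy": 0, "dz": -0.01, "ax": 0, "ay": 0, "az": 0, "gripper": 1}
  ]
}}

```text
time: 26.45
eef_pos: [0.6432, -0.0988, 0.0612]
tcp_rot: [0.858, 0.514, -0.0, -0.0]
contact_force: [0.9, -0.4, -0.2]
opening: 1.001
finger_force: 0.0
```

>>> {"api": "jog_arm", "payload": {
  "increments": [
    {"dx": 0, "dy": 0, "dz": 0.3, "ax": 0, "ay": 0, "az": 0, "gripper": 1},
    {"dx": 0, "dy": 0, "dz": 0.8, "ax": 0, "ay": 0, "az": 0, "gripper": 1},
    {"dx": 0, "dy": 0, "dz": 1, "ax": 0, "ay": 0, "az": 0, "gripper": 1},
    {"dx": 0, "dy": 0, "dz": 1, "ax": 0, "ay": 0, "az": 0, "gripper": 1}
  ]
}}

```text
time: 26.85
eef_pos: [0.6469, -0.0998, 0.1893]
tcp_rot: [0.858, 0.514, 0.005, 0.005]
contact_force: [1.0, -0.5, 0.8]
opening: 0.995
finger_force: 0.0
```

>>> {"api": "jog_arm", "payload": {
  "increments": [
    {"dx": -0.3, "dy": 0.04, "dz": 0, "ax": 0, "ay": 0, "az": 0, "gripper": 1},
    {"dx": -0.6, "dy": 0.08, "dz": 0, "ax": 0, "ay": 0, "az": 0, "gripper": 1},
    {"dx": -0.9, "dy": 0.12, "dz": 0, "ax": 0, "ay": 0, "az": 0, "gripper": 1}
  ]
}}

```text
time: 27.15
eef_pos: [0.5335, -0.084, 0.1801]
tcp_rot: [0.858, 0.514, -0.001, -0.001]
contact_force: [-0.9, -0.6, 0.8]
opening: 0.997
finger_force: 0.0
```

>>> {"api": "jog_arm", "payload": {
  "increments": [
    {"dx": -0.3, "dy": 0.04, "dz": 0, "ax": 0, "ay": 0, "az": 0, "gripper": 1},
    {"dx": -0.6, "dy": 0.08, "dz": 0, "ax": 0, "ay": 0, "az": 0, "gripper": 1},
    {"dx": -0.9, "dy": 0.12, "dz": 0, "ax": 0, "ay": 0, "az": 0, "gripper": 1},
    {"dx": -0.9, "dy": 0.12, "dz": 0, "ax": 0, "ay": 0, "az": 0, "gripper": 1},
    {"dx": -0.9, "dy": 0.12, "dz": 0, "ax": 0, "ay": 0, "az": 0, "gripper": 1},
    {"dx": -0.9, "dy": 0.12, "dz": 0, "ax": 0, "ay": 0, "az": 0, "gripper": 1}
  ]
}}

```text
time: 27.75
eef_pos: [0.4282, -0.0703, 0.1817]
tcp_rot: [0.858, 0.514, 0.0, 0.001]
contact_force: [-0.5, -0.4, 1.0]
opening: 1.002
finger_force: 0.0
```

Run:
```python
from h import *
s=get_state(); print(s["time"],s["eef_pos"],s["qpos"].round(2))
c=cam("wrist"); cv2.imwrite("pics/w4.png",c["frame"]); P=cloud(c)*1000
k=(abs(P[...,2]-9)<2.5)&(abs(P[...,0]-427)<50)&(abs(P[...,1]+70)<50); print("lid",cv2.minEnclosingCircle(P[k][:,:2].astype(np.float32)),k.sum())
k=(abs(P[...,2]-41)<4)&(abs(P[...,0]-427)<30)&(abs(P[...,1]+70)<30); print("knob",cv2.minEnclosingCircle(P[k][:,:2].astype(np.float32)),k.sum())
t=cam("top"); Q=cloud(t)*1000
for n,P in(("w",P),("t",Q)):
  k=(abs(P[...,2]-89)<5)&(abs(P[...,0]-643)<45)&(abs(P[...,1]+98)<45)
  if k.sum()>9: print(n,"mug",cv2.minEnclosingCircle(P[k][:,:2].astype(np.float32)),k.sum())
```

```text
27.75 [ 0.42823792 -0.07029364  0.18169841] [-0.4  -0.19  2.21  0.    1.12  0.09]
lid ((427.8629150390625, -69.37787628173828), 39.17506790161133) 4416
knob ((427.7596130371094, -69.1684341430664), 10.10903549194336) 431
w mug ((643.267822265625, -97.87637329101562), 32.1963996887207) 1321
t mug ((640.871826171875, -99.15292358398438), 32.044559478759766) 101
```

View pics/w4.png

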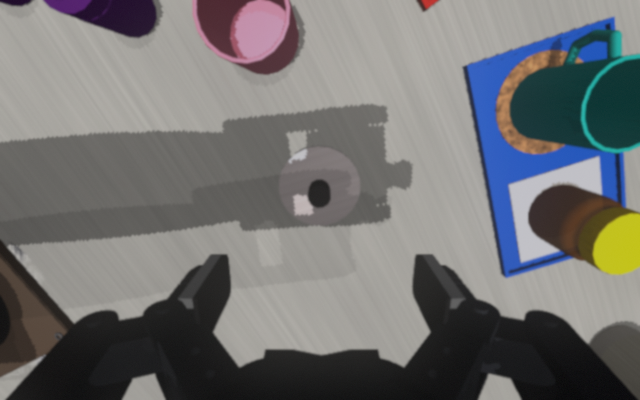

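The knob is at (320,193), centred between the jaws. The mug stands on the cork at (600,100) with its handle clear.

>>> {"api": "jog_arm", "payload": {
  "increments": [
    {"dx": 0, "dy": 0, "dz": -0.4, "ax": 0, "ay": 0, "az": 0, "gripper": 0.3},
    {"dx": 0, "dy": 0, "dz": -0.8, "ax": 0, "ay": 0, "az": 0, "gripper": 0.3},
    {"dx": 0, "dy": 0, "dz": -0.8, "ax": 0, "ay": 0, "az": 0, "gripper": 0.3},
    {"dx": 0, "dy": 0, "dz": -0.8, "ax": 0, "ay": 0, "az": 0, "gripper": 0.3},
    {"dx": 0, "dy": 0, "dz": -0.8, "ax": 0, "ay": 0, "az": 0, "gripper": 0.3}
  ]
}}

```text
time: 28.35
eef_pos: [0.4295, -0.0708, 0.0879]
tcp_rot: [0.858, 0.514, 0.001, 0.002]
contact_force: [1.3, -0.9, -0.1]
opening: 0.648
finger_force: 0.0
```

>>> {"api": "jog_arm", "payload": {
  "increments": [
    {"dx": 0, "dy": 0, "dz": -0.2, "ax": 0, "ay": 0, "az": 0, "gripper": 0.3},
    {"dx": 0, "dy": 0, "dz": -0.375, "ax": 0, "ay": 0, "az": 0, "gripper": 0.3},
    {"dx": 0, "dy": 0, "dz": -0.375, "ax": 0, "ay": 0, "az": 0, "gripper": 0.3},
    {"dx": 0, "dy": 0, "dz": -0.375, "ax": 0, "ay": 0, "az": 0, "gripper": 0.3},
    {"dx": 0, "dy": 0, "dz": -0.375, "ax": 0, "ay": 0, "az": 0, "gripper": 0.3}
  ]
}}

```text
time: 28.85
eef_pos: [0.429, -0.0706, 0.0426]
tcp_rot: [0.858, 0.514, 0.001, 0.002]
contact_force: [0.3, -0.3, 0.1]
opening: 0.649
finger_force: 0.0
```

>>> {"api": "jog_arm", "payload": {
  "increments": [
    {"dx": 0, "dy": 0, "dz": 0, "ax": 0, "ay": 0, "az": 0, "gripper": -1},
    {"dx": 0, "dy": 0, "dz": 0, "ax": 0, "ay": 0, "az": 0, "gripper": -1},
    {"dx": 0, "dy": 0, "dz": 0, "ax": 0, "ay": 0, "az": 0, "gripper": -1},
    {"dx": 0, "dy": 0, "dz": 0, "ax": 0, "ay": 0, "az": 0, "gripper": -1},
    {"dx": 0, "dy": 0, "dz": 0, "ax": 0, "ay": 0, "az": 0, "gripper": -1},
    {"dx": 0, "dy": 0, "dz": 0, "ax": 0, "ay": 0, "az": 0, "gripper": -1},
    {"dx": 0, "dy": 0, "dz": 0, "ax": 0, "ay": 0, "az": 0, "gripper": -1},
    {"dx": 0, "dy": 0, "dz": 0, "ax": 0, "ay": 0, "az": 0, "gripper": -1}
  ],
  "force": 40
}}

```text
time: 29.65
eef_pos: [0.4279, -0.0702, 0.0412]
tcp_rot: [0.858, 0.514, 0.0, 0.0]
contact_force: [-0.6, 0.1, 5.9]
opening: 0.218
finger_force: 39.3
```

>>> {"api": "jog_arm", "payload": {
  "increments": [
    {"dx": 0, "dy": 0, "dz": 0.3, "ax": 0, "ay": 0, "az": 0, "gripper": -1},
    {"dx": 0, "dy": 0, "dz": 0.6, "ax": 0, "ay": 0, "az": 0, "gripper": -1},
    {"dx": 0, "dy": 0, "dz": 0.9, "ax": 0, "ay": 0, "az": 0, "gripper": -1},
    {"dx": 0, "dy": 0, "dz": 0.9, "ax": 0, "ay": 0, "az": 0, "gripper": -1}
  ]
}}

```text
time: 30.05
eef_pos: [0.4305, -0.0712, 0.1535]
tcp_rot: [0.858, 0.514, 0.003, 0.004]
contact_force: [0.9, 0.7, -0.0]
opening: 0.216
finger_force: 39.5
```

>>> {"api": "jog_arm", "payload": {
  "increments": [
    {"dx": 0.2, "dy": -0.03, "dz": 0.25, "ax": 0, "ay": 0, "az": 0, "gripper": -1},
    {"dx": 0.45, "dy": -0.06, "dz": 0.5, "ax": 0, "ay": 0, "az": 0, "gripper": -1},
    {"dx": 0.7, "dy": -0.09, "dz": 0.5, "ax": 0, "ay": 0, "az": 0, "gripper": -1},
    {"dx": 0.9, "dy": -0.12, "dz": 0.5, "ax": 0, "ay": 0, "az": 0, "gripper": -1}
  ]
}}

```text
time: 30.45
eef_pos: [0.5368, -0.0845, 0.2084]
tcp_rot: [0.858, 0.514, 0.0, 0.0]
contact_force: [0.2, -0.5, -1.7]
opening: 0.218
finger_force: 39.5
```

>>> {"api": "jog_arm", "payload": {
  "increments": [
    {"dx": 0.25, "dy": -0.03, "dz": 0, "ax": 0, "ay": 0, "az": 0, "gripper": -1},
    {"dx": 0.5, "dy": -0.06, "dz": 0, "ax": 0, "ay": 0, "az": 0, "gripper": -1},
    {"dx": 0.75, "dy": -0.09, "dz": 0, "ax": 0, "ay": 0, "az": 0, "gripper": -1},
    {"dx": 0.9, "dy": -0.12, "dz": 0, "ax": 0, "ay": 0, "az": 0, "gripper": -1},
    {"dx": 0.9, "dy": -0.12, "dz": 0, "ax": 0, "ay": 0, "az": 0, "gripper": -1},
    {"dx": 0.9, "dy": -0.12, "dz": 0, "ax": 0, "ay": 0, "az": 0, "gripper": -1}
  ]
}}

```text
time: 31.05
eef_pos: [0.6423, -0.0984, 0.2063]
tcp_rot: [0.858, 0.514, -0.001, -0.001]
contact_force: [-0.7, 0.7, -1.0]
opening: 0.218
finger_force: 39.5
```

Run:
```python
from h import *
s=get_state(); print(s["time"],s["eef_pos"])
c=cam("wrist"); cv2.imwrite("pics/w5.png",c["frame"])
t=cam("side"); cv2.imwrite("pics/s5.png",cv2.resize(t["frame"][100:260,300:480],None,fx=3,fy=3))
```

```text
31.05 [ 0.64230271 -0.09844347  0.20634284]
```

View pics/s5.png

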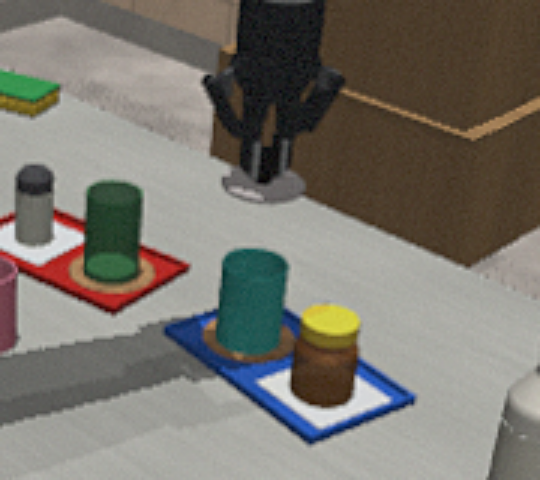

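View pics/w5.png

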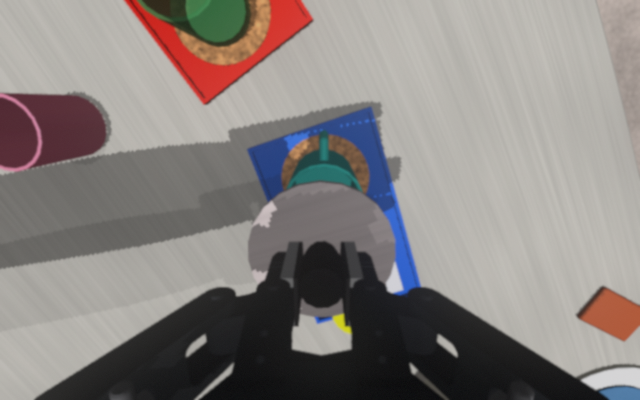

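The side view shows the lid held level above the mug, with all four pieces upright on their spots. The wrist view shows the knob gripped at (320,275).

>>> {"api": "jog_arm", "payload": {
  "increments": [
    {"dx": 0, "dy": 0, "dz": -0.25, "ax": 0, "ay": 0, "az": 0, "gripper": -1},
    {"dx": 0, "dy": 0, "dz": -0.45, "ax": 0, "ay": 0, "az": 0, "gripper": -1},
    {"dx": 0, "dy": 0, "dz": -0.55, "ax": 0, "ay": 0, "az": 0, "gripper": -1},
    {"dx": 0, "dy": 0, "dz": -0.6, "ax": 0, "ay": 0, "az": 0, "gripper": -1},
    {"dx": 0, "dy": 0, "dz": -0.63, "ax": 0, "ay": 0, "az": 0, "gripper": -1},
    {"dx": 0, "dy": 0, "dz": -0.65, "ax": 0, "ay": 0, "az": 0, "gripper": -1},
    {"dx": 0, "dy": 0, "dz": -0.67, "ax": 0, "ay": 0, "az": 0, "gripper": -1},
    {"dx": 0, "dy": 0, "dz": -0.68, "ax": 0, "ay": 0, "az": 0, "gripper": -1},
    {"dx": 0, "dy": 0, "dz": -0.69, "ax": 0, "ay": 0, "az": 0, "gripper": -1},
    {"dx": 0, "dy": 0, "dz": -0.69, "ax": 0, "ay": 0, "az": 0, "gripper": -1}
  ]
}}

```text
time: 32.15
eef_pos: [0.6433, -0.0987, 0.1256]
tcp_rot: [0.858, 0.514, 0.0, 0.0]
contact_force: [0.1, -0.8, -1.0]
opening: 0.219
finger_force: 39.5
```

>>> {"api": "jog_arm", "payload": {
  "increments": [
    {"dx": 0, "dy": 0, "dz": -0.01, "ax": 0, "ay": 0, "az": 0, "gripper": -1},
    {"dx": 0, "dy": 0, "dz": -0.01, "ax": 0, "ay": 0, "az": 0, "gripper": -1},
    {"dx": 0, "dy": 0, "dz": -0.01, "ax": 0, "ay": 0, "az": 0, "gripper": -1}
  ]
}}

```text
time: 32.45
eef_pos: [0.6433, -0.0987, 0.1243]
tcp_rot: [0.858, 0.514, -0.0, -0.0]
contact_force: [0.6, -0.3, -1.9]
opening: 0.218
finger_force: 39.6
```

>>> {"api": "jog_arm", "payload": {
  "increments": [
    {"dx": 0, "dy": 0, "dz": -0.008, "ax": 0, "ay": 0, "az": 0, "gripper": -1},
    {"dx": 0, "dy": 0, "dz": -0.008, "ax": 0, "ay": 0, "az": 0, "gripper": -1},
    {"dx": 0, "dy": 0, "dz": -0.008, "ax": 0, "ay": 0, "az": 0, "gripper": -1}
  ]
}}

```text
time: 32.75
eef_pos: [0.6435, -0.0988, 0.1243]
tcp_rot: [0.858, 0.514, 0.0, 0.0]
contact_force: [-1.4, -0.0, 4.9]
opening: 0.221
finger_force: 40.1
```

>>> {"api": "jog_arm", "payload": {
  "increments": [
    {"dx": 0, "dy": 0, "dz": 0, "ax": 0, "ay": 0, "az": 0, "gripper": -0.4},
    {"dx": 0, "dy": 0, "dz": 0, "ax": 0, "ay": 0, "az": 0, "gripper": 0},
    {"dx": 0, "dy": 0, "dz": 0, "ax": 0, "ay": 0, "az": 0, "gripper": 0.3},
    {"dx": 0, "dy": 0, "dz": 0, "ax": 0, "ay": 0, "az": 0, "gripper": 0.3},
    {"dx": 0, "dy": 0, "dz": 0.1, "ax": 0, "ay": 0, "az": 0, "gripper": 0.3},
    {"dx": 0, "dy": 0, "dz": 0.4, "ax": 0, "ay": 0, "az": 0, "gripper": 0.3},
    {"dx": 0, "dy": 0, "dz": 0.8, "ax": 0, "ay": 0, "az": 0, "gripper": 0.3},
    {"dx": 0, "dy": 0, "dz": 0.8, "ax": 0, "ay": 0, "az": 0, "gripper": 0.3}
  ]
}}

```text
time: 33.55
eef_pos: [0.6475, -0.0999, 0.2298]
tcp_rot: [0.858, 0.514, 0.006, 0.006]
contact_force: [0.9, -0.6, 1.0]
opening: 0.649
finger_force: 0.0
```

>>> {"api": "jog_arm", "payload": {
  "increments": [
    {"dx": -0.4, "dy": 0, "dz": 0.2, "ax": 0, "ay": 0, "az": 0, "gripper": 0.3},
    {"dx": -0.8, "dy": 0, "dz": 0.2, "ax": 0, "ay": 0, "az": 0, "gripper": 0.3},
    {"dx": -0.8, "dy": 0, "dz": 0.2, "ax": 0, "ay": 0, "az": 0, "gripper": 0.3},
    {"dx": -0.8, "dy": 0, "dz": 0.2, "ax": 0, "ay": 0, "az": 0, "gripper": 0.3},
    {"dx": -0.8, "dy": 0, "dz": 0.2, "ax": 0, "ay": 0, "az": 0, "gripper": 0.3},
    {"dx": -0.8, "dy": 0, "dz": 0.2, "ax": 0, "ay": 0, "az": 0, "gripper": 0.3}
  ]
}}

```text
time: 34.15
eef_pos: [0.5487, -0.0991, 0.2443]
tcp_rot: [0.858, 0.514, 0.001, 0.001]
contact_force: [-0.2, 0.1, -0.7]
opening: 0.648
finger_force: 0.0
```

Run:
```python
from h import *
s=get_state(); print(s["time"],s["eef_pos"])
for n in("wrist","top"):
  c=cam(n); P=cloud(c)*1000
  if n=="wrist": cv2.imwrite("pics/w6.png",c["frame"])
  for m,x,y,h in(("flange",643,-98,93),("knob",643,-98,124),("jar",625,-207,84),("glass",632,84,99),("shaker",620,194,86)):
    k=(abs(P[...,2]-h)<4)&(abs(P[...,0]-x)<45)&(abs(P[...,1]-y)<45)
    if k.sum()>20: q=P[k]; A=np.c_[q[:,:2]-q[:,:2].mean(0),np.ones(len(q))]; print(n,m,np.round(cv2.minEnclosingCircle(q[:,:2].astype(np.float32))[0],1),k.sum(),"z",np.median(q[:,2]).round(1),"slope",np.linalg.lstsq(A,q[:,2],rcond=None)[0][:2].round(3))
```

```text
34.15 [ 0.54869424 -0.09907469  0.24427515]
wrist flange [644.9 -98.3] 5773 z 93.3 slope [0.003 0.002]
wrist knob [643.7 -98.5] 571 z 125.4 slope [ 0.054 -0.025]
wrist jar [ 625.  -205.4] 2163 z 84.1 slope [ 0.003 -0.011]
top flange [639.8 -96.5] 49 z 93.1 slope [-0.012 -0.02 ]
top glass [630.1  84.3] 93 z 98.0 slope [-0.009 -0.005]
top shaker [617.6 194.1] 154 z 86.8 slope [0.014 0.032]
```

View pics/w6.png

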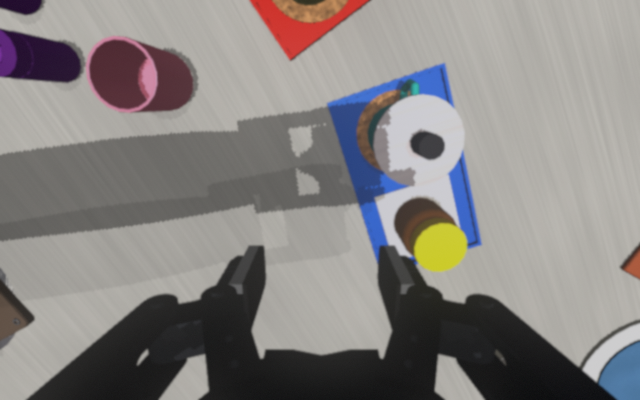

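The lid is level on the mug at (420,140): flange top 93.3 mm against 93 mm nominal, about 1 mm off axis. All the other pieces are within about 3 mm of their targets, so I'm handing in.

```bash
python3 -c "
from plant import job; print(job.sign_off())"
```

```text
the job is handed in; nothing more can be done
None
```

I made up both trays and handed the job in at about 34 s of the 128 s; the final camera check put every piece within about 3 mm of the middle of its spot with the lid level and fully down on the mug, though sign-off returned no verdict.

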